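Put the ink away and latch the desk cabinet

ROBOT

A 7-joint arm with a two-finger parallel gripper is mounted at the origin on the work surface. World frame = base frame: x ahead of the robot, y to its left, z up, the work surface at z = 0. Lengths are in m, angles in degrees, forces in N, time in s.
With the tool pointing down it reaches from about 0.4 to 0.925 m from the base axis. Payload 4.1 kg.
Tool frame: the origin (TCP) lies between the finger pads; the fingertips stand 17 mm ahead of it and the grasp point (between the pads) lies 2 mm behind it; z points along the fingers, y is the direction in which the jaws open and shut (so a half turn about z gives the same grasp; the last joint's range is limited). The gripper opens to 85 mm and grips with 20 to 120 N. Pads are 22 mm wide; open, the fingers measure 114 mm over their backs; the gripper's body (76 mm by 85 mm) begins 54 mm behind the grasp point. The pads swing forward as they close: fully open they stand 13 mm farther back than shut.
Start: joints at [67.724, 22.827, 2.584, 88.041, -1.071, 69.15, -2.905], TCP at [0.186, -0.623, 0.248] pointing down, gripper open.
Joint ranges: [-161.44, 161.44], [-28.35, 127.94], [-78.24, 83.42], [0, 140.83], [-78.03, 258.03], [13.02, 114.36], [-168.23, 168.23]. Speed limits (degrees/s): [147.25, 147.25, 180, 180, 180, 180, 180].

INTERFACE

Orientations are given as a 3x3 rotation matrix whose columns are the frame's x, y, z axes.
In Python, from station import env gives the robot as it stands.
- The arm moves only by the tool apply_moves, never from a script. Its argument "steps" is a list of rows, each an object of numbers: "wx", "wy", "wz": the turn, a rotation vector about the tool's x, y, z in degrees; "dx", "dy", "dz": the shift along the tool's x, y, z in m; "jaw": the gripper command: -1 is fully open, 1 is shut, values between are in proportion. In form: [{"wx": .., "wy": .., "wz": .., "dx": .., "dy": .., "dz": .., "jaw": ..}, ...]. A call has 1 to 20 rows; each row shifts and turns the commanded pose from where the row before left it, along the tool's axes as they then stand; what a row does not reach is not made up. A row lasts 1/10 s, in which the tool goes at most 50 mm and 8.59 degrees, less where a joint would pass 70% of its speed; a pose out of reach is approached as far as the arm can. A call with a gripper value outside its range is refused whole. The fingers move at their own pace and stop on an object; "force" is the grip in N (left out, the last holds). Time passes only in rows, so rows that do not move let the fingers close. It gives the time, the measured TCP pose, the force and the opening at its end, in the units of the state.
- env.get_state(): the state, without advancing time (a new reading comes with each control period).
- env.read_camera(name): name is "scene" or "top" or "wrist"; returns (picture, depth): 480x640x3 uint8, red, green, blue; 480x640 float32, m along the optical axis (not along the pixel's ray), 0 where there is no reading.
- env.get_calibration(name): a dict with "fx", "fy", "cx", "cy" (pixels), "position" and "rotation" of the camera in the world. Camera axes: x right, y down, z forward; pixel columns grow to the right and rows downward; lengths in m; the calibration is good to about 2 mm. The wrist camera is an equidistant fisheye: a pixel r from the principal point sees the ray r / f radians off the axis. A picture is of the moment at which its call begins: read the wrist's pose just before it. get_calibration takes no time and is no camera call; for the wrist camera it gives the pose at the moment of the call.
- env.sign_off(): hands the job in, once; it reports no verdict.
Trained networks look in the newest picture that a camera, given by its name, has taken for a name from the list of things; names that differ only in an ending like _2 or _b are one class to them, and where a whole thing is asked for, a point or a joint stands for the part that bears it (a point fixed in the world has none). Each returns a list of dicts, best first, with "confidence" (0 to 1); they miss things now and then, are a little off and sometimes report something else, mostly with a low value. They report only what shows in the picture. A call takes as long as a camera call. They do not tell look-alikes from the thing itself.
- env.cut_out(camera, name): "pixels" (480x640 bool, what is visible of it) and "xy" ([column, row] in pixels, amid what is visible of it).
- env.mark_of(camera, name): "xy" ([column, row] in pixels: a listed point, or the origin of a listed thing).
The state is a dict: "time_s": time; "joints": joint angles; "qvel": joint speeds; "joint_efforts": joint torques, N m; "tool_pos": TCP position; "tcp_rot": TCP orientation; "force": force on the tool from outside, world axes, zero at the start; "moment": the same for the moment, N m; "opening": opening from 0.0 (shut) to 1.0 (fully open).
Only numpy, scipy, OpenCV 4.12 (cv2) and the standard library are available. Lean on these libraries where they do the work, as an engineer would, in place of code of your own. Each camera call takes 0.05 s, during which the arm holds its last target.

TASK

Put the ink bottle away: stand it upright in the empty front compartment of the desk cabinet's pulled-out tray and slide the tray fully home. Then push the door shut until its spring latch snaps in behind the keeper and holds: never swing it fast onto the latch, ease it over by feel with no more than 25 N, and stop as soon as it has snapped, without bearing on the latched door with more than 15 N. Leave the cup, the dish and the paperweight where they are.

Things in the scene. Friction and masses are not known exactly. Their poses are not given: they have to be found in the camera images.
- cabinet: Small grey sheet-steel desk cabinet, heavy, does not move: 280 mm wide (its y), 220 mm deep (its x), 170 mm high. Origin: middle of the front edge of its underside, on the work surface; its x axis points into the cabinet, away from the robot, y to the left, z up. Roof, sides and back are closed; the front (x = 0) is open behind the door.
- tray (a joint): How far the pull-out tray stands out of the cabinet along the cabinet's -x, in m: 0 = fully home against its stop, about 0.13 at the start. It takes about 2 N to slide and stays where it is left. Fully home, its front panel still stands 8 mm in front of the cabinet's front edges, inside the hollow of the shut door.
- tray_front (a point): Middle of the outer face of the tray's white front panel (188 mm wide along the cabinet's y), 85 mm above the work surface; the panel reaches from 24 to 96 mm. Push here, along the cabinet's +x, to slide the tray in. Axes as the cabinet's.
- tray_cell (a point): Centre of the floor of the tray's empty front compartment (right half, seen from the robot), 33 mm above the work surface: 82 mm along the cabinet's x by 94 mm along its y, bounded by the front panel and else by 15 mm high walls. Rides with the tray; axes as the cabinet's. The left front compartment holds a low pack of cards.
- door (a joint): Opening angle of the door in rad: 0 = door's rim on the cabinet's front edges (rim-shut), 1.57 = square to the front, standing out towards the robot. It hangs on the left (+y) side and stays where it is left (about 0.15 N m of friction). Latched it rests between 0 and 0.05, depending on how the keeper is set.
- door_hinge (a point): Point on the vertical hinge line, at the cabinet's front left corner (cabinet x = 0, y = +140 mm), 87 mm above the work surface. Axes as the cabinet's.
- door_push (a point): Point to push: on the white door's outer face near its free edge, 240 mm from the hinge line, 125 mm above the work surface. Axes turn with the door: -x points out of the outer face (to the robot when shut), -y from hinge to free edge. The door is 280 mm wide, 8 to 166 mm high; its outer face lies 30 mm outside the plane of its rim, which holds the hinge line.
- latch (a joint): How far the sprung bolt is pressed into its case inside the door's free edge, in m: 0 = fully out, 0.011 = fully in. Its leading side is bevelled 45 degrees: as the door shuts, the keeper's lip presses it in about 8.5 mm (10 to 14 N of push needed at the free edge, twice that at mid-door); then it rides some 3 mm over the lip's crest with almost no force and snaps out behind the lip.
- ink_bottle_mid (a point): Centre (half-way up, 39 mm above its foot) of the round ink bottle: black body 48 mm diameter and 50 mm high, narrow white cap 30 mm diameter, 78 mm high in all, about 0.13 kg, standing on the work surface to the right. z is its upright axis.
- water_cup: Clear plastic cup 72 mm wide, 110 mm high; origin under its centre. Leave it alone.
- ink_dish: Small white ceramic dish 84 mm wide, 32 mm high; origin under its centre. Leave it alone.
- paperweight: Dark wooden bar 140 x 28 x 18 mm lying flat; origin under its centre, x along its length. Leave it alone.
- keeper_place (a point): Mean place of the keeper inside the cabinet's right-hand jamb, 70 mm above the work surface. Its slots let it be set by hand 5 mm nearer or deeper: the latched door's free edge stands anywhere from 1 to 12 mm off rim-shut, and the bolt meets the lip some 15 mm before that. 1 mm past the snap the latch case meets the keeper's firm rubber stop: stop pushing once it has snapped.
- door_knob (a point): Middle of the end of the door's round steel pull knob, 24 mm diameter, standing 19 mm off the outer face, 237 mm from the hinge line, 70 mm above the work surface: below the place to push. Axes turn with the door.
Things that resemble listed ones, but are neither listed nor needed, are in the scene too. What is meant by the part that bears ink_bottle_mid is not pink or yellow, and is the larger of those in its own colour.

How it is judged:
By the outcome, as a careful person would: the job done as asked, in the order asked, and still so for the second after the job is handed in, with the robot touching nothing.
It also fails if it takes over 67 s, if anything falls off the work surface, if the arm or the gripper's body presses on something with over 40 N, if the wrist force passes 120 N, or if a joint passes its speed limit or range.

## Working session

There is one attempt and no reset: what is moved stays moved. The work goes in short steps, Python scripts to look and compute and a tool call to move; the robot and the scene stay as the last step left them, time stands still between calls to the robot, and variables do not carry over. Pictures are saved under pics/ and viewed, and the job is handed in when it is done.

Besides the shell and the picture viewer there is one more tool, called as name(argument=value, ...), one argument or row to a line, values as JSON. apply_moves: Moves the arm, as the interface text tells. Its arguments: {"type":"object","properties":{"steps":{"type":"array","items":{"type":"object","properties":{"wx":{"type":"number"},"wy":{"type":"number"},"wz":{"type":"number"},"dx":{"type":"number"},"dy":{"type":"number"},"dz":{"type":"number"},"jaw":{"type":"number"}}}},"force":{"type":"number"}},"required":["steps"]}

```bash
ls; mkdir -p pics
cat > h.py <<'E'
from station import env
import numpy as np, cv2
def snap(n,tag):
    im,d=env.read_camera(n); c=env.get_calibration(n)
    cv2.imwrite(f'pics/{tag}.png',im[:,:,::-1]); np.savez(f'pics/{tag}.npz',im=im,d=d,pos=c['position'],rot=c['rotation'],k=[c['fx'],c['fy'],c['cx'],c['cy']])
    return im,d,c
def w(c,d,u,v):
    z=d[int(round(v)),int(round(u))]
    p=np.array([(u-c['cx'])/c['fx']*z,(v-c['cy'])/c['fy']*z,z])
    return np.array(c['rotation'])@p+np.array(c['position'])
def cloud(c,d):
    v,u=np.mgrid[0:480,0:640]
    p=np.stack([(u-c['cx'])/c['fx']*d,(v-c['cy'])/c['fy']*d,d],-1)
    P=p@np.array(c['rotation']).T+np.array(c['position']); P[d==0]=np.nan
    return P
def load(tag):
    z=np.load(f'pics/{tag}.npz'); k=z['k']
    return z['im'],z['d'],dict(fx=k[0],fy=k[1],cx=k[2],cy=k[3],position=z['pos'],rotation=z['rot'])
E
python3 - <<'E'
from h import *
np.set_printoptions(precision=3,suppress=True)
s=env.get_state(); print(s)
for n in('scene','top'):
    im,d,c=snap(n,n+'0'); print(n,c)
E
```

```text
pics
{'time_s': 0.0, 'joints': array([67.724, 22.874,  2.578, 88.115, -1.07 , 69.15 , -2.905]), 'qvel': array([-0.015,  0.022,  0.048,  0.017, -0.09 , -0.06 ,  0.027]), 'joint_efforts': array([  0.   , -47.512,   1.365, -25.421,   0.012,   0.009,   0.   ]), 'tool_pos': array([ 0.186, -0.622,  0.247]), 'tcp_rot': array([[ 0.958,  0.286, -0.001],
       [ 0.286, -0.958,  0.002],
       [-0.   , -0.002, -1.   ]]), 'force': array([ 0.569, -0.482, -0.492]), 'moment': array([-0.011,  0.006, -0.033]), 'opening': 1.002366531008288}
scene {'fx': 449.3302603776758, 'fy': 449.3302603776758, 'cx': 323.517547546471, 'cy': 241.88166074656345, 'position': array([ 0.308, -0.619,  0.826]), 'rotation': array([[ 0.916, -0.3  ,  0.265],
       [-0.4  , -0.675,  0.62 ],
       [-0.008, -0.674, -0.738]])}
top {'fx': 435.14284178215405, 'fy': 435.14284178215405, 'cx': 313.0420164436406, 'cy': 238.08100149547522, 'position': array([0.395, 0.005, 1.138]), 'rotation': array([[-0.008, -0.985,  0.172],
       [-1.   ,  0.009, -0.   ],
       [-0.001, -0.172, -0.985]])}
```

View pics/scene0.png

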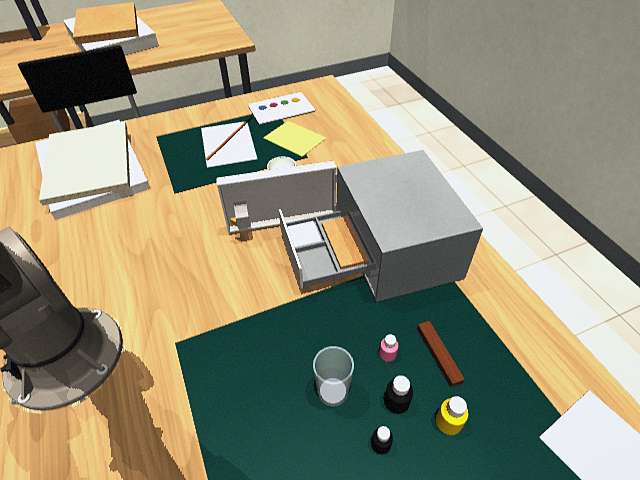

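View pics/top0.png

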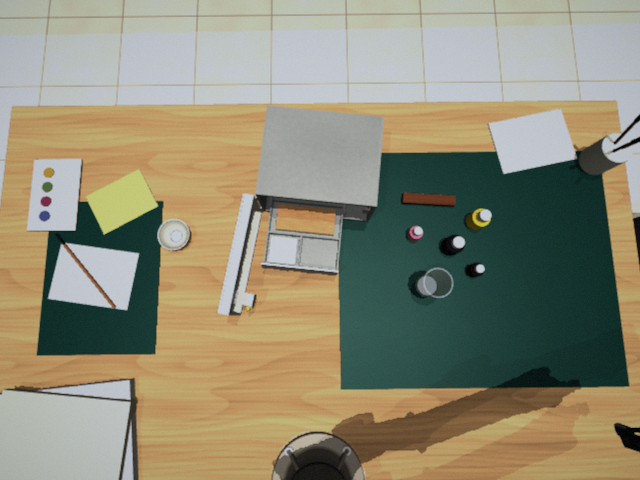

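Bottles in the scene image: pink (389,348), yellow (452,416), large black (398,394) and small black (382,440). The task rules out pink and yellow and asks for the larger in its colour, so it should be the black one at (398,394). I'll confirm that in an enlarged crop.

Run:
```python
from h import *
np.set_printoptions(precision=4,suppress=True)
im,d,c=load('scene0')
cr=im[320:470,300:500]; cv2.imwrite('pics/crop0.png',cv2.resize(cr,None,fx=4,fy=4,interpolation=cv2.INTER_CUBIC)[:,:,::-1])
P=cloud(c,d)
imt,dt,ct=load('top0'); Pt=cloud(ct,dt)
# bottle circles: caps
for nm,(u,v) in dict(big=(401,383),small=(383,433),yel=(457,404),pink=(390,340)).items(): print(nm,P[v,u])
for nm,(u,v) in dict(big=(458,242),small=(480,268),yel=(484,214)).items(): print('top',nm,Pt[v,u])
# cylinder fit for black body in both
from scipy.optimize import least_squares
for Q,ctr in((P,P[383,401]),(Pt,Pt[242,458])):
    for zl,zh,r in((.012,.046,.024),(.056,.074,.015)):
        m=(abs(Q[...,2]-(zl+zh)/2)<(zh-zl)/2)&(np.hypot(Q[...,0]-ctr[0],Q[...,1]-ctr[1])<.035)
        q=Q[m]; s=least_squares(lambda a:np.hypot(q[:,0]-a[0],q[:,1]-a[1])-r,ctr[:2],loss='soft_l1',f_scale=.002)
        print(len(q),s.x,np.sqrt(np.mean(s.fun**2)))
# roof
for nm,Q in(('s',P),('t',Pt)):
    m=(abs(Q[...,2]-.170)<.006); q=Q[m]; print(nm,len(q),q.mean(0))
    q=q[(q[:,0]>.45)&(abs(q[:,1])<.3)]
    rect=cv2.minAreaRect((q[:,:2]*1000).astype(np.float32)); print(rect, cv2.boxPoints(rect))
    m=(abs(Q[...,2]-.033)<.006)
print([ (n,[ (r['xy'],r['confidence']) for r in env.mark_of('top',n)]) for n in('tray_cell','tray_front','door_push','door_hinge','cabinet','ink_bottle_mid')])
```

```text
big [ 0.5657 -0.353   0.0792]
small [ 0.5016 -0.4093  0.0569]
yel [ 0.6335 -0.4234  0.0786]
pink [ 0.5975 -0.2615  0.059 ]
top big [ 0.5666 -0.3532  0.0781]
top small [ 0.5036 -0.4093  0.0609]
top yel [ 0.6359 -0.4211  0.082 ]
207 [ 0.5673 -0.3518] 0.00047154471045535547
96 [ 0.5672 -0.3521] 0.0015690091990829597
79 [ 0.5665 -0.3559] 0.0006141531627806721
56 [ 0.5662 -0.3551] 0.0021700749938697826
s 10428 [ 0.7327 -0.0014  0.1695]
((651.5220947265625, 15.328201293945312), (310.7892150878906, 466.8421325683594), 79.17259979248047) [[ 393.0655  -93.4516]
 [ 851.5967 -181.1484]
 [ 909.9788  124.108 ]
 [ 451.4475  211.8048]]
t 12200 [0.7302 0.0045 0.1702]
((651.449951171875, 12.667098999023438), (309.3746337890625, 464.5827331542969), 79.47218322753906) [[ 394.8055  -96.9736]
 [ 851.5676 -181.8589]
 [ 908.0944  122.3078]
 [ 451.3323  207.1931]]
[('tray_cell', [([317.4, 253.5], 0.76), ([452.6, 245.8], 0.65)]), ('tray_front', [([299.6, 270.6], 0.68)]), ('door_push', [([222.1, 295.6], 0.73), ([258.1, 199.5], 0.21)]), ('door_hinge', [([260.1, 200.8], 0.65)]), ('cabinet', [([315.9, 214.3], 0.6), ([224.1, 295.9], 0.18)]), ('ink_bottle_mid', [([413.8, 231.7], 0.76), ([476.9, 219.2], 0.75), ([478.2, 266.8], 0.67), ([454.3, 245.1], 0.54), ([430.6, 196.6], 0.43)])]
```

View pics/crop0.png

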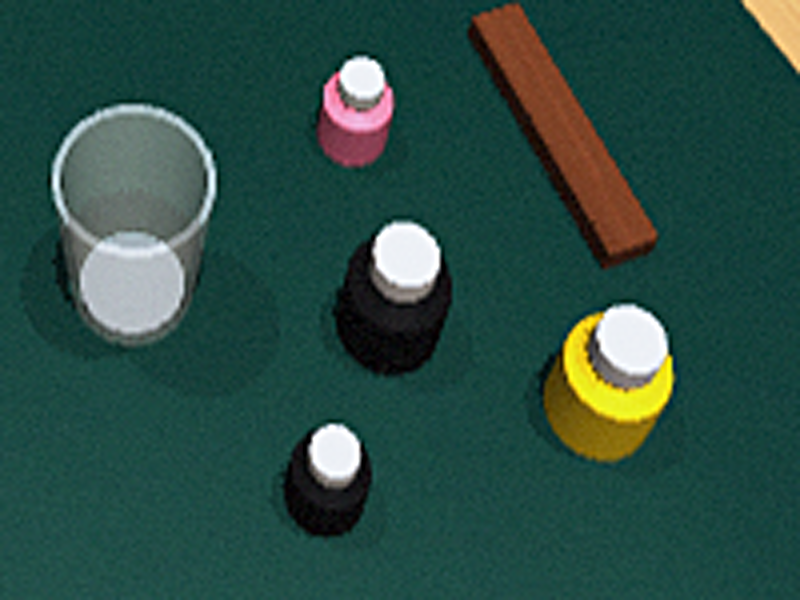

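The crop shows that the large black bottle at scene (398,394) is clearly bigger than the small black one at (382,440), so it is the target. Next I'll fit the cabinet, door, tray and cup.

Run:
```python
from h import *
np.set_printoptions(precision=4,suppress=True)
im,d,c=load('scene0'); P=cloud(c,d)
imt,dt,ct=load('top0'); Pt=cloud(ct,dt)
for nm,Q in(('s',P),('t',Pt)):
    m=(abs(Q[...,2]-.170)<.007)&(Q[...,0]>.55)&(abs(Q[...,1])<.3)
    n,lab,st,cen=cv2.connectedComponentsWithStats(m.astype(np.uint8))
    for i in np.argsort(-st[1:,4])[:2]+1:
        q=Q[lab==i]; print(nm,st[i],np.median(q[:,2])); rect=cv2.minAreaRect((q[:,:2]*1000).astype(np.float32)); print(rect); print(cv2.boxPoints(rect))
    m=(abs(Q[...,2]-.163)<.010)&(Q[...,0]<.65)&(abs(Q[...,1])<.3)&(Q[...,0]>.3)
    n,lab,st,cen=cv2.connectedComponentsWithStats(m.astype(np.uint8))
    for i in np.argsort(-st[1:,4])[:2]+1:
        q=Q[lab==i]; print('door',nm,st[i]); rect=cv2.minAreaRect((q[:,:2]*1000).astype(np.float32)); print(rect); print(cv2.boxPoints(rect))
    m=(abs(Q[...,2]-.092)<.006)&(Q[...,0]<.65)&(Q[...,0]>.42)&(abs(Q[...,1])<.2)
    n,lab,st,cen=cv2.connectedComponentsWithStats(m.astype(np.uint8),connectivity=8)
    for i in np.argsort(-st[1:,4])[:2]+1:
        q=Q[lab==i]; print('tray',nm,st[i]); rect=cv2.minAreaRect((q[:,:2]*1000).astype(np.float32)); print(rect); print(cv2.boxPoints(rect))
for u,v in((320,252),(317,248),(325,258)): print('cell floor',Pt[v,u])
for u,v in((320,265),(318,268)): print('cell floor s',P[v,u])
for nm,Q in(('s',P),('t',Pt)):
    m=(Q[...,2]>.095)&(Q[...,2]<.13)&(np.hypot(Q[...,0]-.48,Q[...,1]+.3)<.1); q=Q[m]
    if len(q): print('cup',len(q),cv2.minEnclosingCircle((q[:,:2]*1000).astype(np.float32)))
```

```text
s [ 337  149  146  106 9081] 0.16987552110279547
((761.1400756835938, -11.682998657226562), (286.2996520996094, 222.9168701171875), 83.7870864868164)
[[ 634.8441 -141.9296]
 [ 856.4517 -166.0545]
 [ 887.436   118.5636]
 [ 665.8285  142.6885]]
s [283 161  53  14 394] 0.16586579436379706
((608.975341796875, 166.96319580078125), (30.57685661315918, 122.26808166503906), 78.76300048828125)
[[546.034  163.8809]
 [665.9582 140.0548]
 [671.9167 170.0455]
 [551.9925 193.8716]]
door s [216 162 114  27 975]
((524.4190063476562, 183.34347534179688), (34.62345886230469, 260.22784423828125), 79.83369445800781)
[[393.2923 189.2694]
 [649.4345 143.3377]
 [655.5457 177.4175]
 [399.4035 223.3493]]
door s [360 211  29  47 245]
((642.93505859375, -79.27339172363281), (125.13037109375, 13.796384811401367), 89.85601043701172)
[[ 635.8796 -141.821 ]
 [ 649.676  -141.8557]
 [ 649.9905  -16.7257]
 [ 636.1941  -16.6911]]
tray s [258 184  68  15 253]
((566.8692016601562, 183.882080078125), (7.495925426483154, 168.0560302734375), 79.0932846069336)
[[483.6498 196.1008]
 [648.6702 164.3028]
 [650.0886 171.6634]
 
[... 1224 characters left out ...]
11914062), (49.50480651855469, 29.528392791748047), 79.47404479980469)
[[413.6144 150.9752]
 [442.6459 145.5809]
 [451.6895 194.2527]
 [422.658  199.6469]]
tray t [261 263  58   8 136]
((508.1089782714844, 61.630332946777344), (137.70274353027344, 6.550690650939941), 83.64899444580078)
[[497.2375  -6.4362]
 [503.748   -7.1608]
 [518.9805 129.6968]
 [512.47   130.4215]]
cell floor [ 0.551  -0.0131  0.0334]
cell floor [ 0.5611 -0.0055  0.0355]
cell floor [ 0.535  -0.0257  0.0363]
cell floor s [ 0.5567 -0.0145  0.0317]
cell floor s [ 0.5483 -0.0225  0.034 ]
cup 529 ((465.6087951660156, -287.01898193359375), 36.67475128173828)
cup 246 ((464.7025146484375, -289.11517333984375), 35.78295135498047)
```

apply_moves(
  steps=[
    {"wz": 8.0,"jaw": -0.3},
    {"wz": 8.0,"jaw": -0.3},
    {"wz": 6.9,"jaw": -0.3},
    {"dx": 0.029,"dy": -0.0258,"jaw": -0.3},
    {"dx": 0.029,"dy": -0.0258,"jaw": -0.3},
    {"dx": 0.029,"dy": -0.0258,"jaw": -0.3},
    {"dx": 0.029,"dy": -0.0258,"jaw": -0.3},
    {"dx": 0.029,"dy": -0.0258,"jaw": -0.3},
    {"dx": 0.029,"dy": -0.0258,"jaw": -0.3},
    {"dx": 0.029,"dy": -0.0258,"jaw": -0.3},
    {"dx": 0.029,"dy": -0.0258,"jaw": -0.3},
    {"dx": 0.029,"dy": -0.0258,"jaw": -0.3},
    {"dx": 0.029,"dy": -0.0258,"jaw": -0.3},
    {"dx": 0.029,"dy": -0.0258,"jaw": -0.3},
    {"dx": 0.029,"dy": -0.0258,"jaw": -0.3},
    {"dz": 0.03},
    {"dz": 0.03},
  ],
  force=30,
)

```text
$.steps[0]: bad value
```

```bash
cat >> h.py <<'E'
from scipy.spatial.transform import Rotation as Ro
np.set_printoptions(precision=4,suppress=True)
yaw=np.radians(-6.35); CX=np.array([np.cos(yaw),np.sin(yaw),0]); CY=np.array([-np.sin(yaw),np.cos(yaw),0]); O=np.array([.6503,-.002,0])
HINGE=O+.14*CY
def c2w(x,y,z=0): return O+x*CX+y*CY+np.array([0,0,z])
def w2c(p): q=np.array(p)-O; return np.array([q@CX,q@CY,q[2]])
def delta(target,R=None):
    s=env.get_state(); T=np.array(s['tcp_rot'])
    if R is not None:
        print('rotvec',np.degrees(Ro.from_matrix(T.T@R).as_rotvec())); T=R
    print('pos',s['tool_pos'],'cab',w2c(s['tool_pos']),'F',s['force'],'t',s['time_s'],'op',s['opening']); print('shift tool',T.T@(np.array(target)-s['tool_pos']))
RD=np.stack([CX,-CY,[0,0,-1]],1)
E
python3 - <<'E'
from h import *
delta([.567,-.3535,.0725],RD); print(env.get_state()['joints'],c2w(-.104,-.021))
snap('wrist','wr1')
E
```

```text
rotvec [-0.0109  0.003  22.9558]
pos [ 0.1857 -0.6228  0.2482] cab [-0.393  -0.6684  0.2482] F [ 0.1052  0.0932 -0.207 ] t 0.4 op 1.0035246582554282
shift tool [ 0.3491 -0.3098  0.1757]
[67.724  22.8344  2.584  88.0515 -1.0726 69.1495 -2.9064] [ 0.5446 -0.0114  0.    ]
```

View pics/wr1.png

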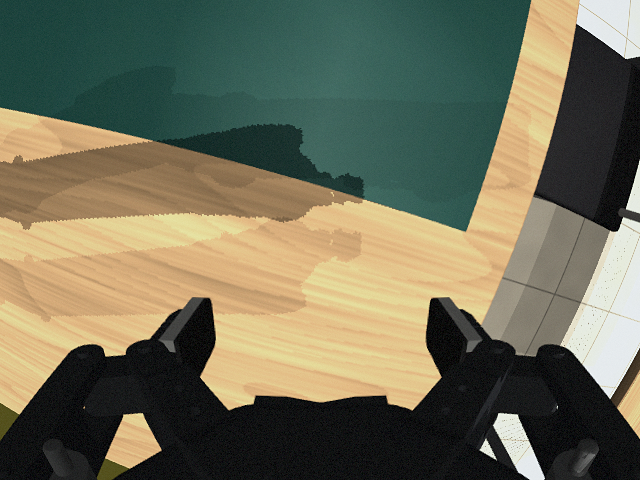

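The call was refused, probably because every row has to carry all the keys. I'll resend it with full rows.

apply_moves(
  steps=[
    {"wx": 0,"wy": 0,"wz": 8.0,"dx": 0,"dy": 0,"dz": 0,"jaw": -0.3},
    {"wx": 0,"wy": 0,"wz": 8.0,"dx": 0,"dy": 0,"dz": 0,"jaw": -0.3},
    {"wx": 0,"wy": 0,"wz": 6.9,"dx": 0,"dy": 0,"dz": 0,"jaw": -0.3},
    {"wx": 0,"wy": 0,"wz": 0,"dx": 0.029,"dy": -0.0258,"dz": 0,"jaw": -0.3},
    {"wx": 0,"wy": 0,"wz": 0,"dx": 0.029,"dy": -0.0258,"dz": 0,"jaw": -0.3},
    {"wx": 0,"wy": 0,"wz": 0,"dx": 0.029,"dy": -0.0258,"dz": 0,"jaw": -0.3},
    {"wx": 0,"wy": 0,"wz": 0,"dx": 0.029,"dy": -0.0258,"dz": 0,"jaw": -0.3},
    {"wx": 0,"wy": 0,"wz": 0,"dx": 0.029,"dy": -0.0258,"dz": 0,"jaw": -0.3},
    {"wx": 0,"wy": 0,"wz": 0,"dx": 0.029,"dy": -0.0258,"dz": 0,"jaw": -0.3},
    {"wx": 0,"wy": 0,"wz": 0,"dx": 0.029,"dy": -0.0258,"dz": 0,"jaw": -0.3},
    {"wx": 0,"wy": 0,"wz": 0,"dx": 0.029,"dy": -0.0258,"dz": 0,"jaw": -0.3},
    {"wx": 0,"wy": 0,"wz": 0,"dx": 0.029,"dy": -0.0258,"dz": 0,"jaw": -0.3},
    {"wx": 0,"wy": 0,"wz": 0,"dx": 0.029,"dy": -0.0258,"dz": 0,"jaw": -0.3},
    {"wx": 0,"wy": 0,"wz": 0,"dx": 0.029,"dy": -0.0258,"dz": 0,"jaw": -0.3},
    {"wx": 0,"wy": 0,"wz": 0,"dx": 0.029,"dy": -0.0258,"dz": 0,"jaw": -0.3},
    {"wx": 0,"wy": 0,"wz": 0,"dx": 0,"dy": 0,"dz": 0.03,"jaw": -0.3},
    {"wx": 0,"wy": 0,"wz": 0,"dx": 0,"dy": 0,"dz": 0.03,"jaw": -0.3},
    {"wx": 0,"wy": 0,"wz": 0,"dx": 0,"dy": 0,"dz": 0,"jaw": -0.3},
  ],
  force=30,
)

```text
time_s: 2.25
tool_pos: [0.563, -0.3515, 0.1836]
tcp_rot: [[0.994, -0.109, -0.008], [-0.109, -0.994, 0.004], [-0.009, -0.003, -1.0]]
force: [-1.1, 0.0, -1.5]
opening: 0.648
```

Run:
```python
from h import *
delta([.567,-.3535,.0725],RD); print(env.get_state()['joints'],c2w(-.104,-.021))
im,d,c=snap('wrist','wr2'); print(c)
```

```text
rotvec [-0.1964  0.5003  0.1031]
pos [ 0.563  -0.3515  0.1836] cab [-0.0481 -0.357   0.1836] F [-1.0905  0.0236 -1.4692] t 2.25 op 0.6475224292482704
shift tool [0.0042 0.0016 0.1111]
[ 30.5026  27.3681  -3.1006  89.5549   1.5901  63.6577 -69.2175] [ 0.5446 -0.0114  0.    ]
{'fx': 371.64829954431775, 'fy': 371.64829954431775, 'cx': 320.25366954819833, 'cy': 243.51234573998116, 'position': array([ 0.6308, -0.36  ,  0.312 ]), 'rotation': array([[-0.109 , -0.9586, -0.2632],
       [-0.994 ,  0.1049,  0.0295],
       [-0.0006,  0.2648, -0.9643]])}
```

View pics/wr2.png

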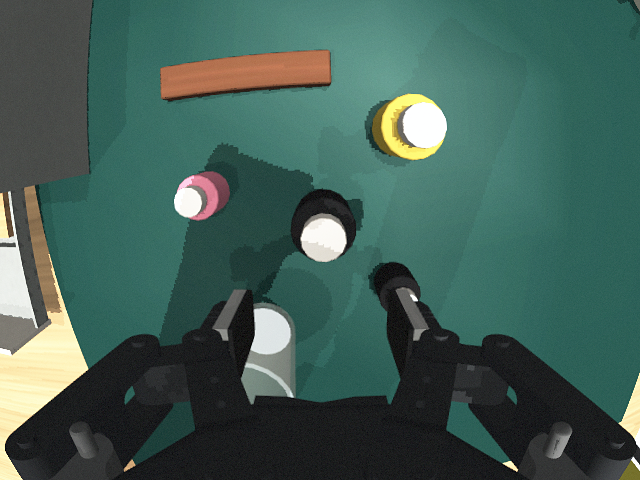

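The wrist view shows the large bottle's cap at (324,240), between the jaws, which are centred on column 320. I'll go straight down and grip the cap.

apply_moves(
  steps=[
    {"wx": 0,"wy": 0,"wz": 0,"dx": 0.001,"dy": 0,"dz": 0.025,"jaw": -0.3},
    {"wx": 0,"wy": 0,"wz": 0,"dx": 0,"dy": 0,"dz": 0.025,"jaw": -0.3},
    {"wx": 0,"wy": 0,"wz": 0,"dx": 0,"dy": 0,"dz": 0.025,"jaw": -0.3},
    {"wx": 0,"wy": 0,"wz": 0,"dx": 0,"dy": 0,"dz": 0.02,"jaw": -0.3},
    {"wx": 0,"wy": 0,"wz": 0,"dx": 0,"dy": 0,"dz": 0.015,"jaw": -0.3},
    {"wx": 0,"wy": 0,"wz": 0,"dx": 0,"dy": 0,"dz": 0.005,"jaw": -0.3},
    {"wx": 0,"wy": 0,"wz": 0,"dx": 0,"dy": 0,"dz": 0,"jaw": -0.3},
    {"wx": 0,"wy": 0,"wz": 0,"dx": 0,"dy": 0,"dz": 0,"jaw": -0.3},
  ],
  force=30,
)

```text
time_s: 3.1
tool_pos: [0.5675, -0.3541, 0.0748]
tcp_rot: [[0.994, -0.11, 0.002], [-0.11, -0.994, -0.001], [0.002, 0.001, -1.0]]
force: [0.6, 0.4, 0.8]
opening: 0.65
```

Run:
```python
from h import *
delta([.567,-.3535,.0725],RD)
im,d,c=snap('wrist','wr3')
```

```text
rotvec [ 0.063  -0.1324  0.0469]
pos [ 0.5675 -0.3541  0.0748] cab [-0.0433 -0.3591  0.0748] F [0.641  0.3615 0.8077] t 3.1 op 0.6503354996613598
shift tool [-0.0006 -0.0005  0.0023]
```

View pics/wr3.png

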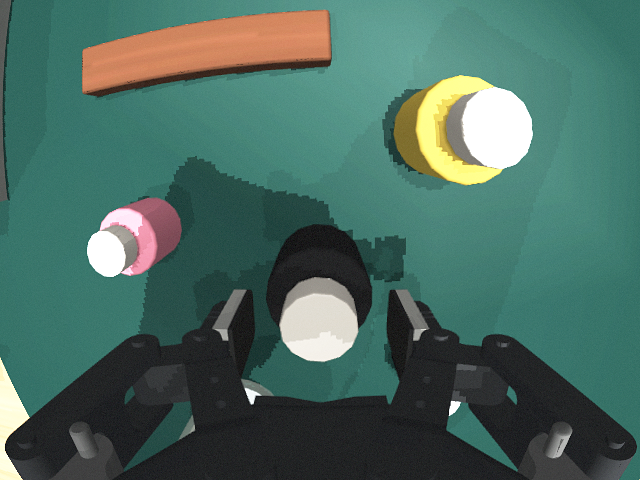

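The cap at (318,320) is centred between the pads, so I'll close.

apply_moves(
  steps=[
    {"wx": 0,"wy": 0,"wz": 0,"dx": 0,"dy": 0,"dz": 0,"jaw": 1},
    {"wx": 0,"wy": 0,"wz": 0,"dx": 0,"dy": 0,"dz": 0,"jaw": 1},
    {"wx": 0,"wy": 0,"wz": 0,"dx": 0,"dy": 0,"dz": 0,"jaw": 1},
    {"wx": 0,"wy": 0,"wz": 0,"dx": 0,"dy": 0,"dz": 0,"jaw": 1},
    {"wx": 0,"wy": 0,"wz": 0,"dx": 0,"dy": 0,"dz": 0,"jaw": 1},
    {"wx": 0,"wy": 0,"wz": 0,"dx": 0,"dy": 0,"dz": 0,"jaw": 1},
  ],
  force=30,
)

```text
time_s: 3.75
tool_pos: [0.5672, -0.3537, 0.0743]
tcp_rot: [[0.994, -0.11, 0.001], [-0.11, -0.994, -0.001], [0.001, 0.001, -1.0]]
force: [-0.8, 0.7, 5.4]
opening: 0.339
```

apply_moves(
  steps=[
    {"wx": 0,"wy": 0,"wz": 0,"dx": 0,"dy": 0,"dz": -0.01,"jaw": 1},
    {"wx": 0,"wy": 0,"wz": 0,"dx": 0,"dy": 0,"dz": -0.03,"jaw": 1},
    {"wx": 0,"wy": 0,"wz": 0,"dx": 0,"dy": 0,"dz": -0.03,"jaw": 1},
    {"wx": 0,"wy": 0,"wz": 0,"dx": 0,"dy": 0,"dz": -0.03,"jaw": 1},
    {"wx": 0,"wy": 0,"wz": 0,"dx": 0,"dy": 0,"dz": -0.02,"jaw": 1},
    {"wx": 0,"wy": 0,"wz": 0,"dx": 0,"dy": 0,"dz": 0,"jaw": 1},
    {"wx": 0,"wy": 0,"wz": 0,"dx": 0,"dy": 0,"dz": 0,"jaw": 1},
  ],
  force=30,
)

```text
time_s: 4.45
tool_pos: [0.5661, -0.3532, 0.1927]
tcp_rot: [[0.994, -0.11, -0.001], [-0.11, -0.994, 0.0], [-0.001, -0.0, -1.0]]
force: [-0.1, 0.6, -1.4]
opening: 0.34
```

Run:
```python
from h import *
delta([.545,-.0115,.195],RD)
im,d,c=snap('wrist','wr4')
```

```text
rotvec [-0.0118  0.0473  0.0555]
pos [ 0.5661 -0.3532  0.1927] cab [-0.0448 -0.3584  0.1927] F [-0.0616  0.6063 -1.3781] t 4.45 op 0.3395315206022639
shift tool [-0.0588 -0.3373 -0.0023]
```

View pics/wr4.png

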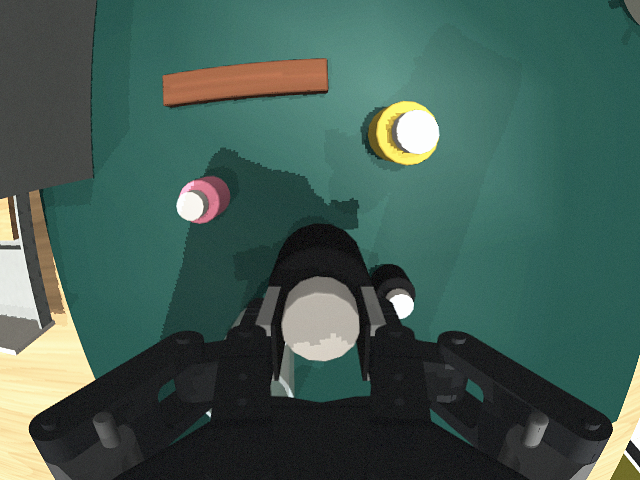

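The bottle is held, with the cap at (320,318). I'll carry it over the cell.

apply_moves(
  steps=[
    {"wx": 0,"wy": 0,"wz": 0,"dx": -0.005,"dy": -0.015,"dz": -0.002,"jaw": 1},
    {"wx": 0,"wy": 0,"wz": 0,"dx": -0.005,"dy": -0.027,"dz": 0,"jaw": 1},
    {"wx": 0,"wy": 0,"wz": 0,"dx": -0.005,"dy": -0.03,"dz": 0,"jaw": 1},
    {"wx": 0,"wy": 0,"wz": 0,"dx": -0.005,"dy": -0.03,"dz": 0,"jaw": 1},
    {"wx": 0,"wy": 0,"wz": 0,"dx": -0.005,"dy": -0.03,"dz": 0,"jaw": 1},
    {"wx": 0,"wy": 0,"wz": 0,"dx": -0.005,"dy": -0.03,"dz": 0,"jaw": 1},
    {"wx": 0,"wy": 0,"wz": 0,"dx": -0.005,"dy": -0.03,"dz": 0,"jaw": 1},
    {"wx": 0,"wy": 0,"wz": 0,"dx": -0.005,"dy": -0.03,"dz": 0,"jaw": 1},
    {"wx": 0,"wy": 0,"wz": 0,"dx": -0.005,"dy": -0.03,"dz": 0,"jaw": 1},
    {"wx": 0,"wy": 0,"wz": 0,"dx": -0.005,"dy": -0.03,"dz": 0,"jaw": 1},
    {"wx": 0,"wy": 0,"wz": 0,"dx": -0.005,"dy": -0.03,"dz": 0,"jaw": 1},
    {"wx": 0,"wy": 0,"wz": 0,"dx": -0.004,"dy": -0.025,"dz": 0,"jaw": 1},
    {"wx": 0,"wy": 0,"wz": 0,"dx": 0,"dy": 0,"dz": 0,"jaw": 1},
    {"wx": 0,"wy": 0,"wz": 0,"dx": 0,"dy": 0,"dz": 0,"jaw": 1},
  ],
  force=30,
)

```text
time_s: 5.9
tool_pos: [0.5437, -0.0111, 0.1944]
tcp_rot: [[0.994, -0.107, -0.002], [-0.107, -0.994, -0.0], [-0.002, 0.001, -1.0]]
force: [0.4, -1.1, -1.9]
opening: 0.334
```

Run:
```python
from h import *
delta([.545,-.0115,.112],RD)
im,d,c=snap('wrist','wr5'); im,d,c=snap('top','top5'); im2,_,_=snap('scene','sc5')
a=cv2.resize(im[150:320,190:390],None,fx=4,fy=4)[:600,:,::-1]; cv2.imwrite('pics/c5.png',a)
cv2.imwrite('pics/c5s.png',cv2.resize(im2[130:330,200:440],None,fx=3,fy=3)[:,:,::-1])
```

```text
rotvec [0.0393 0.119  0.1883]
pos [ 0.5437 -0.0111  0.1944] cab [-0.1049 -0.0208  0.1944] F [ 0.3613 -1.1496 -1.892 ] t 5.9 op 0.3342703522202643
shift tool [0.0013 0.0002 0.0824]
```

View pics/wr5.png

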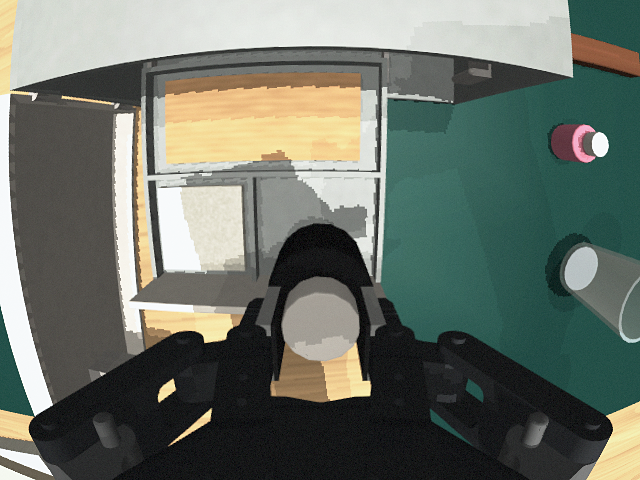

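View pics/c5s.png

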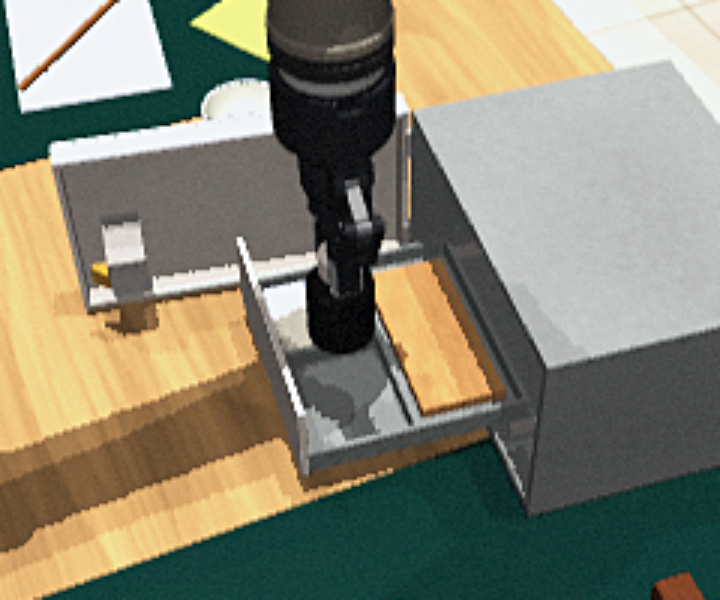

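Run:
```python
from h import *
im,d,c=load('wr5')
def fw(u,v,z=None):
    x,y=(u-c['cx'])/c['fx'],(v-c['cy'])/c['fx']; r=np.hypot(x,y)
    ray=np.array([np.sin(r)*x/r,np.sin(r)*y/r,np.cos(r)]); ray/=ray[2]
    R=np.array(c['rotation']);p=np.array(c['position'])
    a=p+R@ray*d[v,u]
    g=R@ray
    b=p+g*((z-p[2])/g[2]) if z is not None else None
    return w2c(a),(w2c(b) if z is not None else None)
for n,(u,v),z in(('backwall',(318,175),.048),('left',(254,215),.048),('right',(380,215),.048),('floor',(300,205),.033),('floor',(345,195),.033),('front top',(200,290),.096),('front top far',(200,277),.096),('cabfront roof',(300,50),.17)):
    print(n,fw(u,v,z))
imt,dt,ct=load('top0')
P=cloud(ct,dt)
# walls in cabinet coordinates: heights map
Q=(P-O); X=Q@CX; Y=Q@CY; Z=P[...,2]
for y0 in(-.05,-.03,-.01,0):
    m=(abs(Y-y0)<.006)&(X<0)&(X>-.17); o=np.argsort(X[m]); print(y0,[(round(float(a),3),round(float(b),3)) for a,b in zip(X[m][o],Z[m][o])][::3])
m=(abs(X+.10)<.006)&(abs(Y)<.15); o=np.argsort(Y[m]); print([(round(float(a),3),round(float(b),3)) for a,b in zip(Y[m][o],Z[m][o])][::4])
```

```text
backwall (array([-0.06  , -0.0207,  0.0486]), array([-0.06  , -0.0207,  0.048 ]))
left (array([-0.0901,  0.0278,  0.0461]), array([-0.0897,  0.0275,  0.048 ]))
right (array([-0.0898, -0.0675,  0.0471]), array([-0.0896, -0.0673,  0.048 ]))
floor (array([-0.0847, -0.0066,  0.0337]), array([-0.0848, -0.0066,  0.033 ]))
floor (array([-0.0766, -0.0416,  0.0341]), array([-0.0768, -0.0417,  0.033 ]))
front top (array([-0.1419,  0.0678,  0.0712]), array([-0.1315,  0.0588,  0.096 ]))
front top far (array([-0.142 ,  0.0766,  0.0429]), array([-0.1221,  0.0578,  0.096 ]))
cabfront roof (array([ 0.0421, -0.0058,  0.0144]), array([ 0.0014, -0.0139,  0.17  ]))
-0.05 [(-0.17, 0.004), (-0.167, 0.001), (-0.166, 0.004), (-0.164, -0.002), (-0.164, -0.003), (-0.161, -0.003), (-0.159, -0.002), (-0.158, 0.001), (-0.156, 0.004), (-0.154, 0.003), (-0.153, -0.002), (-0.151, 0.092), (-0.151, 0.061), (-0.151, 0.063), (-0.151, 0.0), (-0.151, 0.033), (-0.151, 0.001), (-0.15, 0.096), (-0.149, 0.095), (-0.148, 0.096), (-0.139, 0.035), (-0.137, 0.039), (-0.135, 0.032), (-0.133, 0.031), (-0.131, 0.03), (-0.129, 0.036
[... 8130 characters left out ...]
.049, 0.044), (0.051, 0.046), (0.054, 0.042), (0.057, 0.042), (0.057, 0.047), (0.06, 0.046), (0.062, 0.042), (0.065, 0.041), (0.066, 0.047), (0.068, 0.044), (0.07, 0.046), (0.072, 0.042), (0.075, 0.047), (0.077, 0.046), (0.08, 0.045), (0.082, 0.045), (0.085, 0.042), (0.086, 0.045), (0.088, 0.045), (0.09, 0.043), (0.093, 0.044), (0.095, 0.041), (0.095, 0.045), (0.098, 0.042), (0.101, 0.042), (0.103, 0.045), (0.106, 0.046), (0.109, 0.035), (0.111, 0.032), (0.112, 0.035), (0.113, 0.038), (0.115, 0.044), (0.124, 0.003), (0.126, 0.002), (0.128, -0.0), (0.131, -0.001), (0.132, -0.003), (0.135, -0.002), (0.136, -0.002), (0.139, -0.002), (0.142, 0.003), (0.145, -0.001), (0.147, 0.001), (0.149, 0.0)]
```

The cell spans cabinet x −0.145 to −0.063 and y −0.067 to 0.028. The bottle is over its middle, so I'll lower it.

apply_moves(
  steps=[
    {"wx": 0,"wy": 0,"wz": 0,"dx": 0,"dy": 0,"dz": 0.02,"jaw": 1},
    {"wx": 0,"wy": 0,"wz": 0,"dx": 0,"dy": 0,"dz": 0.025,"jaw": 1},
    {"wx": 0,"wy": 0,"wz": 0,"dx": 0,"dy": 0,"dz": 0.02,"jaw": 1},
    {"wx": 0,"wy": 0,"wz": 0,"dx": 0,"dy": 0,"dz": 0.012,"jaw": 1},
    {"wx": 0,"wy": 0,"wz": 0,"dx": 0,"dy": 0,"dz": 0.005,"jaw": 1},
    {"wx": 0,"wy": 0,"wz": 0,"dx": 0,"dy": 0,"dz": 0.003,"jaw": 1},
    {"wx": 0,"wy": 0,"wz": 0,"dx": 0,"dy": 0,"dz": 0,"jaw": 1},
    {"wx": 0,"wy": 0,"wz": 0,"dx": 0,"dy": 0,"dz": 0,"jaw": 1},
  ],
  force=30,
)

```text
time_s: 6.85
tool_pos: [0.5456, -0.012, 0.1111]
tcp_rot: [[0.994, -0.11, 0.002], [-0.11, -0.994, -0.0], [0.002, -0.0, -1.0]]
force: [0.6, -0.6, -1.1]
opening: 0.34
```

apply_moves(
  steps=[
    {"wx": 0,"wy": 0,"wz": 0,"dx": 0,"dy": 0,"dz": 0.002,"jaw": 1},
    {"wx": 0,"wy": 0,"wz": 0,"dx": 0,"dy": 0,"dz": 0.001,"jaw": 1},
    {"wx": 0,"wy": 0,"wz": 0,"dx": 0,"dy": 0,"dz": 0,"jaw": 1},
    {"wx": 0,"wy": 0,"wz": 0,"dx": 0,"dy": 0,"dz": 0,"jaw": 1},
  ],
  force=30,
)

```text
time_s: 7.25
tool_pos: [0.5449, -0.012, 0.1074]
tcp_rot: [[0.994, -0.11, 0.0], [-0.11, -0.994, -0.0], [0.0, 0.0, -1.0]]
force: [0.5, 0.6, -1.9]
opening: 0.344
```

apply_moves(
  steps=[
    {"wx": 0,"wy": 0,"wz": 0,"dx": 0,"dy": 0,"dz": 0.001,"jaw": 1},
    {"wx": 0,"wy": 0,"wz": 0,"dx": 0,"dy": 0,"dz": 0,"jaw": 1},
  ],
  force=30,
)

```text
time_s: 7.45
tool_pos: [0.5455, -0.0119, 0.1073]
tcp_rot: [[0.994, -0.11, 0.001], [-0.11, -0.994, -0.0], [0.001, 0.0, -1.0]]
force: [-1.1, -0.3, 5.2]
opening: 0.337
```

It touched down, with force going from −1.9 to +5.2 N. I'll release and rise.

apply_moves(
  steps=[
    {"wx": 0,"wy": 0,"wz": 0,"dx": 0,"dy": 0,"dz": 0,"jaw": 0},
    {"wx": 0,"wy": 0,"wz": 0,"dx": 0,"dy": 0,"dz": 0,"jaw": -0.2},
    {"wx": 0,"wy": 0,"wz": 0,"dx": 0,"dy": 0,"dz": 0,"jaw": -0.2},
    {"wx": 0,"wy": 0,"wz": 0,"dx": 0,"dy": 0,"dz": 0,"jaw": -0.2},
    {"wx": 0,"wy": 0,"wz": 0,"dx": 0,"dy": 0,"dz": -0.01,"jaw": -0.2},
    {"wx": 0,"wy": 0,"wz": 0,"dx": 0,"dy": 0,"dz": -0.03,"jaw": -0.2},
    {"wx": 0,"wy": 0,"wz": 0,"dx": 0,"dy": 0,"dz": -0.03,"jaw": -0.2},
    {"wx": 0,"wy": 0,"wz": 0,"dx": 0,"dy": 0,"dz": -0.03,"jaw": -0.2},
    {"wx": 0,"wy": 0,"wz": 0,"dx": 0,"dy": 0,"dz": 0,"jaw": -0.2},
    {"wx": 0,"wy": 0,"wz": 0,"dx": 0,"dy": 0,"dz": 0,"jaw": -0.2},
  ],
  force=30,
)

```text
time_s: 8.45
tool_pos: [0.5453, -0.012, 0.2074]
tcp_rot: [[0.994, -0.11, 0.002], [-0.11, -0.994, -0.0], [0.002, -0.0, -1.0]]
force: [-0.1, -0.9, -0.2]
opening: 0.596
```

Run:
```python
from h import *
im,d,c=snap('wrist','wr6'); delta([0,0,0]); print(env.get_state()['joints'])
```

```text
pos [ 0.5445 -0.012   0.2062] cab [-0.104  -0.0217  0.2062] F [-0.1182  0.8344  0.2767] t 8.5 op 0.5991761538958228
shift tool [-0.5425  0.0477  0.2064]
[   6.458    14.5289  -11.4626  105.175     3.2901   60.6364 -102.556 ]
```

View pics/wr6.png

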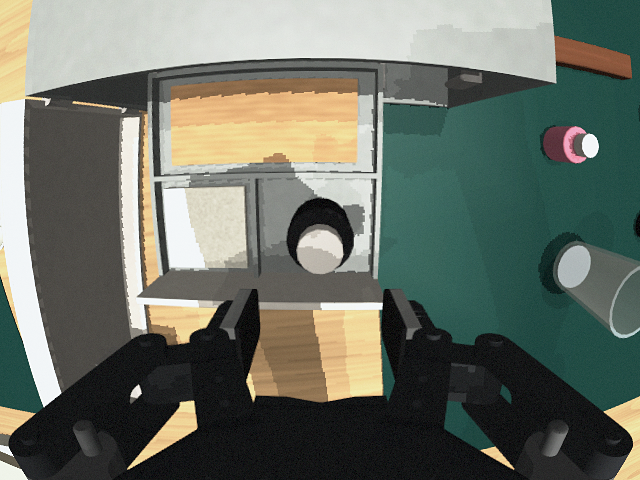

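The bottle stands upright in the cell, cap at (320,245). Next I'll close the jaws, back off in front of the panel and tilt 30° for the push.

apply_moves(
  steps=[
    {"wx": 0,"wy": 0,"wz": 0,"dx": -0.024,"dy": -0.012,"dz": 0,"jaw": 1},
    {"wx": 0,"wy": 0,"wz": 0,"dx": -0.024,"dy": -0.012,"dz": 0,"jaw": 1},
    {"wx": 0,"wy": 0,"wz": 0,"dx": -0.024,"dy": -0.012,"dz": 0,"jaw": 1},
    {"wx": 0,"wy": 0,"wz": 0,"dx": -0.024,"dy": -0.012,"dz": 0,"jaw": 1},
    {"wx": 0,"wy": 6,"wz": 0,"dx": 0,"dy": 0,"dz": 0,"jaw": 1},
    {"wx": 0,"wy": 6,"wz": 0,"dx": 0,"dy": 0,"dz": 0,"jaw": 1},
    {"wx": 0,"wy": 6,"wz": 0,"dx": 0,"dy": 0,"dz": 0,"jaw": 1},
    {"wx": 0,"wy": 6,"wz": 0,"dx": 0,"dy": 0,"dz": 0,"jaw": 1},
    {"wx": 0,"wy": 6,"wz": 0,"dx": 0,"dy": 0,"dz": 0,"jaw": 1},
    {"wx": 0,"wy": 0,"wz": 0,"dx": 0,"dy": 0,"dz": 0,"jaw": 1},
    {"wx": 0,"wy": 0,"wz": 0,"dx": 0,"dy": 0,"dz": 0,"jaw": 1},
  ],
  force=30,
)

```text
time_s: 9.6
tool_pos: [0.4542, 0.046, 0.2056]
tcp_rot: [[0.862, -0.11, 0.494], [-0.095, -0.994, -0.055], [0.498, 0.001, -0.867]]
force: [0.9, -0.5, -0.1]
opening: -0.001
```

Run:
```python
from h import *
delta(c2w(-.20,.026,.089)); print(env.get_state()['joints'],env.get_state()['tcp_rot'])
```

```text
pos [0.4542 0.046  0.2056] cab [-0.2002  0.026   0.2056] F [ 0.8804 -0.5303 -0.0669] t 9.6 op -0.0013649839056406848
shift tool [-0.0579 -0.0001  0.1012]
[   2.3412   -8.4721  -20.439   135.6474   20.9743   26.4785 -131.5811] [[ 0.8623 -0.1095  0.4945]
 [-0.0946 -0.994  -0.0552]
 [ 0.4976  0.0009 -0.8674]]
```

apply_moves(
  steps=[
    {"wx": 0,"wy": 0,"wz": 0,"dx": 0.007,"dy": 0,"dz": 0.004,"jaw": 1},
    {"wx": 0,"wy": 0,"wz": 0,"dx": -0.01,"dy": 0,"dz": 0.0173,"jaw": 1},
    {"wx": 0,"wy": 0,"wz": 0,"dx": -0.01,"dy": 0,"dz": 0.0173,"jaw": 1},
    {"wx": 0,"wy": 0,"wz": 0,"dx": 0,"dy": 0,"dz": 0,"jaw": 1},
  ],
  force=30,
)

```text
time_s: 10.0
tool_pos: [0.4626, 0.0448, 0.1641]
tcp_rot: [[0.864, -0.11, 0.492], [-0.095, -0.994, -0.056], [0.495, 0.001, -0.869]]
force: [-0.9, -0.6, -0.3]
opening: 0.003
```

Run:
```python
from h import *
delta(c2w(-.19,.026,.089)); print(env.get_state()['joints'])
```

```text
pos [0.4626 0.0448 0.1641] cab [-0.1917  0.0257  0.1641] F [-0.8661 -0.5904 -0.266 ] t 10.0 op 0.003247805386051201
shift tool [-0.0357 -0.0004  0.0661]
[   4.9937   -2.9166  -23.6074  137.5491   32.4224   20.9559 -143.1786]
```

Joints 4 and 6 are getting near their limits at this tilt so close to the base. I'll lower with a 10° tilt instead and tilt further while the tray goes in.

apply_moves(
  steps=[
    {"wx": 0,"wy": -5,"wz": 0,"dx": 0,"dy": 0,"dz": 0,"jaw": 1},
    {"wx": 0,"wy": -5,"wz": 0,"dx": 0,"dy": 0,"dz": 0,"jaw": 1},
    {"wx": 0,"wy": -5,"wz": 0,"dx": 0,"dy": 0,"dz": 0,"jaw": 1},
    {"wx": 0,"wy": -5,"wz": 0,"dx": 0,"dy": 0,"dz": 0,"jaw": 1},
    {"wx": 0,"wy": 0,"wz": 0,"dx": -0.0031,"dy": 0,"dz": 0.0175,"jaw": 1},
    {"wx": 0,"wy": 0,"wz": 0,"dx": -0.0031,"dy": 0,"dz": 0.0175,"jaw": 1},
    {"wx": 0,"wy": 0,"wz": 0,"dx": 0,"dy": 0,"dz": 0,"jaw": 1},
  ],
  force=30,
)

```text
time_s: 10.7
tool_pos: [0.4626, 0.0452, 0.1297]
tcp_rot: [[0.98, -0.11, 0.169], [-0.108, -0.994, -0.018], [0.17, -0.0, -0.985]]
force: [-0.5, -0.3, -0.0]
opening: 0.001
```

Run:
```python
from h import *
delta(c2w(-.19,.026,.093)); print(env.get_state()['joints'])
```

```text
pos [0.4626 0.0452 0.1297] cab [-0.1918  0.0262  0.1297] F [-0.4737 -0.2693 -0.0355] t 10.7 op 0.0014562644201798933
shift tool [-0.0045  0.0002  0.0365]
[   4.1717    7.6257  -18.4443  126.1813    9.4158   37.7428 -117.2333]
```

apply_moves(
  steps=[
    {"wx": 0,"wy": 0,"wz": 0,"dx": -0.0032,"dy": 0,"dz": 0.018,"jaw": 1},
    {"wx": 0,"wy": 0,"wz": 0,"dx": -0.0032,"dy": 0,"dz": 0.018,"jaw": 1},
    {"wx": 0,"wy": 0,"wz": 0,"dx": 0.0148,"dy": 0,"dz": 0.0026,"jaw": 1},
    {"wx": 0,"wy": 0,"wz": 0,"dx": 0.0049,"dy": 0,"dz": 0.0009,"jaw": 1},
    {"wx": 0,"wy": 0,"wz": 0,"dx": 0.003,"dy": 0,"dz": 0.0005,"jaw": 1},
    {"wx": 0,"wy": 0,"wz": 0,"dx": 0.003,"dy": 0,"dz": 0.0005,"jaw": 1},
    {"wx": 0,"wy": 0,"wz": 0,"dx": 0.004,"dy": 0,"dz": 0.0007,"jaw": 1},
    {"wx": 0,"wy": 0,"wz": 0,"dx": 0.006,"dy": 0,"dz": 0.001,"jaw": 1},
    {"wx": 0,"wy": 0,"wz": 0,"dx": 0.008,"dy": 0,"dz": 0.0014,"jaw": 1},
    {"wx": 0,"wy": 0,"wz": 0,"dx": 0.0098,"dy": 0,"dz": 0.0017,"jaw": 1},
    {"wx": 0,"wy": 0,"wz": 0,"dx": 0.0098,"dy": 0,"dz": 0.0017,"jaw": 1},
    {"wx": 0,"wy": 0,"wz": 0,"dx": 0.007,"dy": 0,"dz": 0.0012,"jaw": 1},
    {"wx": 0,"wy": 0,"wz": 0,"dx": 0.004,"dy": 0,"dz": 0.0007,"jaw": 1},
    {"wx": 0,"wy": 0,"wz": 0,"dx": 0,"dy": 0,"dz": 0,"jaw": 1},
  ],
  force=30,
)

```text
time_s: 12.1
tool_pos: [0.5388, 0.037, 0.0945]
tcp_rot: [[0.979, -0.11, 0.174], [-0.108, -0.994, -0.019], [0.175, -0.0, -0.985]]
force: [0.7, -0.3, 0.3]
opening: -0.002
```

Run:
```python
from h import *
delta(c2w(-.026,.026,.089)); print(env.get_state()['joints'])
im,d,c=snap('wrist','wr7')
```

```text
pos [0.5388 0.037  0.0945] cab [-0.1151  0.0265  0.0945] F [ 0.6819 -0.3452  0.3455] t 12.1 op -0.0020694224538649504
shift tool [0.0868 0.0005 0.021 ]
[   4.1339   17.736   -16.5841  118.8967   13.9678   35.1816 -118.4048]
```

View pics/wr7.png

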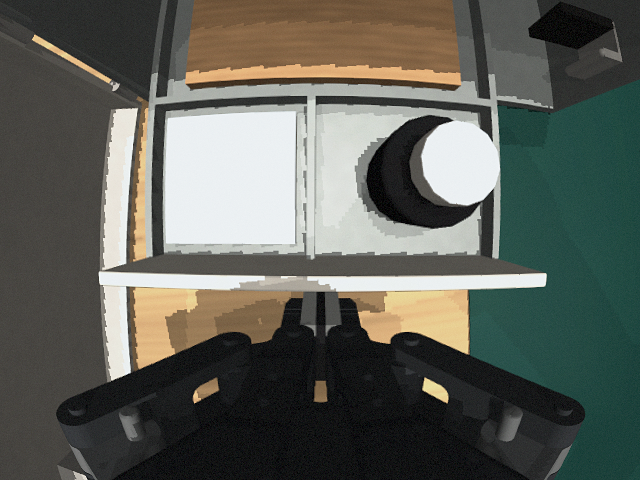

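apply_moves(
  steps=[
    {"wx": 0,"wy": 5,"wz": 0,"dx": 0,"dy": 0,"dz": 0.0015,"jaw": 1},
    {"wx": 0,"wy": 5,"wz": 0,"dx": 0,"dy": 0,"dz": 0.0015,"jaw": 1},
    {"wx": 0,"wy": 5,"wz": 0,"dx": 0,"dy": 0,"dz": 0.0015,"jaw": 1},
    {"wx": 0,"wy": 5,"wz": 0,"dx": 0,"dy": 0,"dz": 0.0015,"jaw": 1},
    {"wx": 0,"wy": 0,"wz": 0,"dx": 0.0035,"dy": 0,"dz": 0.002,"jaw": 1},
    {"wx": 0,"wy": 0,"wz": 0,"dx": 0.0052,"dy": 0,"dz": 0.003,"jaw": 1},
    {"wx": 0,"wy": 0,"wz": 0,"dx": 0.0069,"dy": 0,"dz": 0.004,"jaw": 1},
    {"wx": 0,"wy": 0,"wz": 0,"dx": 0.0087,"dy": 0,"dz": 0.005,"jaw": 1},
    {"wx": 0,"wy": 0,"wz": 0,"dx": 0.0087,"dy": 0,"dz": 0.005,"jaw": 1},
    {"wx": 0,"wy": 0,"wz": 0,"dx": 0.0087,"dy": 0,"dz": 0.005,"jaw": 1},
    {"wx": 0,"wy": 0,"wz": 0,"dx": 0.0087,"dy": 0,"dz": 0.005,"jaw": 1},
    {"wx": 0,"wy": 0,"wz": 0,"dx": 0.0069,"dy": 0,"dz": 0.004,"jaw": 1},
    {"wx": 0,"wy": 0,"wz": 0,"dx": 0.0052,"dy": 0,"dz": 0.003,"jaw": 1},
    {"wx": 0,"wy": 0,"wz": 0,"dx": 0.0035,"dy": 0,"dz": 0.002,"jaw": 1},
    {"wx": 0,"wy": 0,"wz": 0,"dx": 0,"dy": 0,"dz": 0,"jaw": 1},
  ],
  force=30,
)

```text
time_s: 13.65
tool_pos: [0.6163, 0.0253, 0.0885]
tcp_rot: [[0.882, -0.114, 0.457], [-0.098, -0.993, -0.059], [0.461, 0.007, -0.888]]
force: [-0.3, 0.1, 0.3]
opening: -0.002
```

Run:
```python
from h import *
delta(c2w(-.026,.026,.089)); print(env.get_state()['joints'])
im,d,c=snap('wrist','wr8')
```

```text
pos [0.6163 0.0253 0.0885] cab [-0.0368  0.0234  0.0885] F [-0.279   0.1149  0.3283] t 13.65 op -0.0017701493701734812
shift tool [ 0.0098 -0.0026  0.0045]
[  -3.2441   19.7845   -8.5096  122.1052   43.3748   16.1583 -146.6757]
```

View pics/wr8.png

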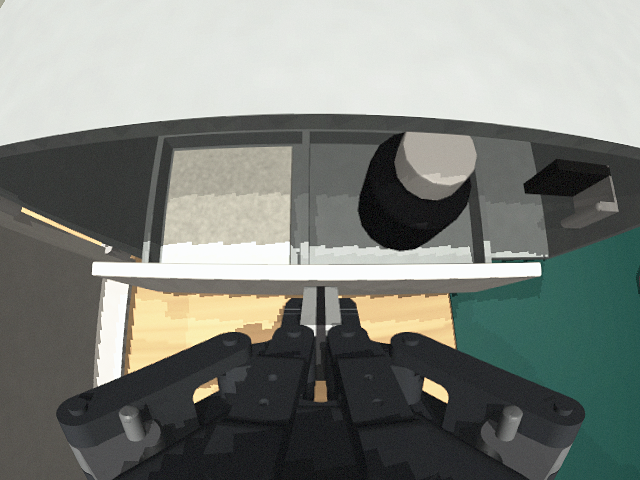

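apply_moves(
  steps=[
    {"wx": 0,"wy": -3,"wz": 0,"dx": 0.001,"dy": 0,"dz": 0.0005,"jaw": 1},
    {"wx": 0,"wy": -3,"wz": 0,"dx": 0.001,"dy": 0,"dz": 0.0005,"jaw": 1},
    {"wx": 0,"wy": 0,"wz": 0,"dx": 0.0018,"dy": 0,"dz": 0.0008,"jaw": 1},
    {"wx": 0,"wy": 0,"wz": 0,"dx": 0.0018,"dy": 0,"dz": 0.0008,"jaw": 1},
    {"wx": 0,"wy": 0,"wz": 0,"dx": 0.0018,"dy": 0,"dz": 0.0008,"jaw": 1},
    {"wx": 0,"wy": 0,"wz": 0,"dx": 0.0018,"dy": 0,"dz": 0.0008,"jaw": 1},
    {"wx": 0,"wy": 0,"wz": 0,"dx": 0,"dy": 0,"dz": 0,"jaw": 1},
  ],
  force=30,
)

```text
time_s: 14.4
tool_pos: [0.6255, 0.0244, 0.0878]
tcp_rot: [[0.925, -0.113, 0.362], [-0.103, -0.994, -0.048], [0.365, 0.008, -0.931]]
force: [-1.6, -0.8, 0.8]
opening: -0.0
```

Run:
```python
from h import *
delta(c2w(-.025,.026,.089)); print(env.get_state()['joints'])
```

```text
pos [0.6255 0.0244 0.0878] cab [-0.0276  0.0235  0.0878] F [-1.5606 -0.7791  0.8292] t 14.4 op -0.0002770788936294002
shift tool [ 0.0029 -0.0025 -0.0002]
[   5.6688   22.291   -17.8927  116.3673   32.067    24.9686 -133.3919]
```

apply_moves(
  steps=[
    {"wx": 0,"wy": 0,"wz": 0,"dx": 0.0014,"dy": 0,"dz": 0.0005,"jaw": 1},
    {"wx": 0,"wy": 0,"wz": 0,"dx": 0.0014,"dy": 0,"dz": 0.0005,"jaw": 1},
    {"wx": 0,"wy": 0,"wz": 0,"dx": 0,"dy": 0,"dz": 0,"jaw": 1},
  ],
  force=30,
)

```text
time_s: 14.7
tool_pos: [0.6285, 0.0241, 0.0878]
tcp_rot: [[0.925, -0.114, 0.361], [-0.103, -0.993, -0.048], [0.365, 0.007, -0.931]]
force: [-0.6, -1.2, -0.3]
opening: -0.001
```

apply_moves(
  steps=[
    {"wx": 0,"wy": 0,"wz": 0,"dx": 0.0014,"dy": 0,"dz": 0.0005,"jaw": 1},
    {"wx": 0,"wy": 0,"wz": 0,"dx": 0.0014,"dy": 0,"dz": 0.0005,"jaw": 1},
    {"wx": 0,"wy": 0,"wz": 0,"dx": 0,"dy": 0,"dz": 0,"jaw": 1},
  ],
  force=30,
)

```text
time_s: 15.0
tool_pos: [0.6316, 0.0238, 0.088]
tcp_rot: [[0.925, -0.114, 0.362], [-0.103, -0.993, -0.048], [0.365, 0.007, -0.931]]
force: [-1.3, -1.2, -1.0]
opening: 0.002
```

Run:
```python
from h import *
delta(c2w(-.025,.026,.089))
im,d,c=snap('scene','sc9'); cv2.imwrite('pics/c9s.png',cv2.resize(im[130:330,200:500],None,fx=2.6,fy=2.6)[:,:,::-1])
```

```text
pos [0.6316 0.0238 0.088 ] cab [-0.0214  0.0236  0.088 ] F [-1.2729 -1.1734 -0.9967] t 15.0 op 0.0018063324668022753
shift tool [-0.0029 -0.0024 -0.0023]
```

View pics/c9s.png

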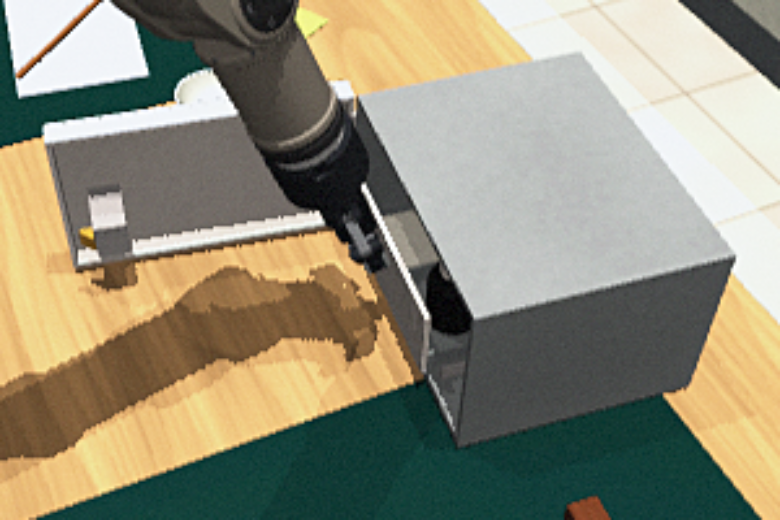

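Run:
```python
from h import *
im,d,c=load('sc9'); P=cloud(c,d); Q=P-O; X=Q@CX; Y=Q@CY
m=(abs(P[...,2]-.088)<.011)&(X>-.06)&(X<.0)&(Y<.0)&(Y>-.075)
print(np.c_[X[m],Y[m],P[...,2][m]][::6])
m=(abs(P[...,2]-.17)<.004)&(abs(Y)<.1)&(X>-.05)&(X<.3); print('roof front',np.nanpercentile(X[m],[0,1,99,100]))
```

```text
[[-0.0067 -0.0011  0.0988]
 [-0.0045 -0.0024  0.0929]
 [-0.0068 -0.0027  0.0874]
 [-0.0067 -0.0145  0.096 ]
 [-0.0079 -0.0178  0.0965]
 [-0.0076 -0.0232  0.0987]
 [-0.0061 -0.0257  0.0975]
 [-0.0041 -0.027   0.0949]
 [-0.0059 -0.0316  0.097 ]
 [-0.004  -0.0331  0.0947]
 [-0.0055 -0.0369  0.0958]
 [-0.007  -0.0409  0.0973]
 [-0.007  -0.0414  0.0945]
 [-0.0062 -0.0453  0.0952]
 [-0.0071 -0.0478  0.0948]
 [-0.0066 -0.0524  0.0963]
 [-0.0076 -0.0551  0.0962]
 [-0.0066 -0.0586  0.0964]
 [-0.0075 -0.061   0.0961]
 [-0.0076 -0.0617  0.0936]
 [-0.0079 -0.0629  0.0917]
 [-0.0073 -0.0671  0.0927]
 [-0.0057 -0.0693  0.0913]
 [-0.0023 -0.0675  0.0848]
 [-0.0058 -0.0657  0.0774]]
roof front [-0.0498  0.0014  0.2189  0.2228]
```

The panel is at about x = −0.008. I'll press gently until I feel the stop.

apply_moves(
  steps=[
    {"wx": 0,"wy": 0,"wz": 0,"dx": 0.0009,"dy": 0,"dz": 0.0004,"jaw": 1},
    {"wx": 0,"wy": 0,"wz": 0,"dx": 0.0009,"dy": 0,"dz": 0.0004,"jaw": 1},
    {"wx": 0,"wy": 0,"wz": 0,"dx": 0,"dy": 0,"dz": 0,"jaw": 1},
  ],
  force=30,
)

```text
time_s: 15.35
tool_pos: [0.6324, 0.0238, 0.0878]
tcp_rot: [[0.926, -0.114, 0.36], [-0.103, -0.993, -0.049], [0.363, 0.008, -0.932]]
force: [-5.9, -0.3, 3.2]
opening: -0.0
```

apply_moves(
  steps=[
    {"wx": 0,"wy": 0,"wz": 0,"dx": 0.0009,"dy": 0,"dz": 0.0004,"jaw": 1},
    {"wx": 0,"wy": 0,"wz": 0,"dx": 0,"dy": 0,"dz": 0,"jaw": 1},
  ],
  force=30,
)

```text
time_s: 15.55
tool_pos: [0.6326, 0.0237, 0.0877]
tcp_rot: [[0.927, -0.114, 0.359], [-0.103, -0.993, -0.049], [0.362, 0.009, -0.932]]
force: [-11.2, 0.9, 6.9]
opening: 0.005
```

The tray is home against its stop, with force rising to 11 N and no further travel. I'll back off, rise and straighten the tool.

apply_moves(
  steps=[
    {"wx": 0,"wy": 0,"wz": 0,"dx": -0.0186,"dy": 0,"dz": -0.0072,"jaw": 1},
    {"wx": 0,"wy": 0,"wz": 0,"dx": -0.0279,"dy": 0,"dz": -0.0108,"jaw": 1},
    {"wx": 0,"wy": 0,"wz": 0,"dx": -0.0279,"dy": 0,"dz": -0.0108,"jaw": 1},
    {"wx": 0,"wy": 0,"wz": 0,"dx": 0.0145,"dy": 0,"dz": -0.0372,"jaw": 1},
    {"wx": 0,"wy": -7,"wz": 0,"dx": 0.0145,"dy": 0,"dz": -0.0372,"jaw": 1},
    {"wx": 0,"wy": -7,"wz": 0,"dx": 0.008,"dy": 0,"dz": -0.04,"jaw": 1},
    {"wx": 0,"wy": -7,"wz": 0,"dx": 0.004,"dy": 0,"dz": -0.04,"jaw": 1},
    {"wx": 0,"wy": 0,"wz": -8,"dx": 0,"dy": 0,"dz": 0,"jaw": 1},
    {"wx": 0,"wy": 0,"wz": -8,"dx": 0,"dy": 0,"dz": 0,"jaw": 1},
    {"wx": 0,"wy": 0,"wz": -8,"dx": 0,"dy": 0,"dz": 0,"jaw": 1},
    {"wx": 0,"wy": 0,"wz": -8,"dx": 0,"dy": 0,"dz": 0,"jaw": 1},
    {"wx": 0,"wy": 0,"wz": -8,"dx": 0,"dy": 0,"dz": 0,"jaw": 1},
    {"wx": 0,"wy": 0,"wz": -8,"dx": 0,"dy": 0,"dz": 0,"jaw": 1},
    {"wx": 0,"wy": 0,"wz": -8,"dx": 0,"dy": 0,"dz": 0,"jaw": 1},
    {"wx": 0,"wy": 0,"wz": -8,"dx": 0,"dy": 0,"dz": 0,"jaw": 1},
    {"wx": 0,"wy": 0,"wz": 0,"dx": 0,"dy": 0,"dz": 0,"jaw": 1},
  ],
  force=30,
)

```text
time_s: 17.15
tool_pos: [0.5529, 0.0337, 0.244]
tcp_rot: [[0.539, 0.842, 0.024], [0.842, -0.539, -0.012], [0.003, 0.026, -1.0]]
force: [0.9, 0.1, 0.7]
opening: 0.002
```

```bash
cat >> h.py <<'E'
def Rpush(phi):  # tool -x = push direction (-n) for door opening phi(rad)
    shut=np.radians(263.65); a=shut-phi; dr=np.array([np.cos(a),np.sin(a),0]); 
    n=np.array([dr[1],-dr[0],0]); # outward
    return dr,n,np.stack([n,np.cross([0,0,-1.],n),[0,0,-1.]],1)
def tgt(phi,r=.235,off=.011,z=.13):
    dr,n,R=Rpush(phi); p=HINGE+r*dr+(.03+off)*n; p[2]=z; return p,R
E
python3 - <<'E'
from h import *
print(Rpush(1.65)[:2])
p,R=tgt(1.65,off=.045,z=.23); print(p); delta(p,R); print(env.get_state()['joints'])
im,d,c=snap('top','top10'); P=cloud(c,d)
m=(abs(P[...,2]-.163)<.010)&(P[...,0]<.67)&(abs(P[...,1])<.3)&(P[...,0]>.3)
n,lab,st,cen=cv2.connectedComponentsWithStats(m.astype(np.uint8))
for i in np.argsort(-st[1:,4])[:2]+1:
    q=P[lab==i]; r=cv2.minAreaRect((q[:,:2]*1000).astype(np.float32)); print(st[i],r,cv2.boxPoints(r))
E
```

```text
(array([-0.982 ,  0.1889,  0.    ]), array([0.1889, 0.982 , 0.    ]))
[0.4492 0.2552 0.23  ]
rotvec [  1.529    0.1216 -21.7518]
pos [0.5529 0.0337 0.244 ] cab [-0.1008  0.0247  0.244 ] F [0.8899 0.0896 0.7489] t 17.15 op 0.0019097738791165812
shift tool [ 0.1979 -0.1437  0.014 ]
[ 22.4422  15.0971 -36.7647 101.8228  10.9619  65.1954 -50.4535]
[ 218  194   35  122 1449] ((532.5839233398438, 178.60006713867188), (27.472511291503906, 278.05181884765625), 79.24191284179688) [[393.4375 191.0562]
 [666.6023 139.1543]
 [671.7303 166.1439]
 [398.5656 218.0459]]
[323 192  56  17 602] ((657.6424560546875, -81.73193359375), (126.20146179199219, 34.159996032714844), 84.9756851196289) [[ 635.1019 -143.0944]
 [ 669.1306 -146.0861]
 [ 680.183   -20.3695]
 [ 646.1544  -17.3778]]
```

View pics/top10.png

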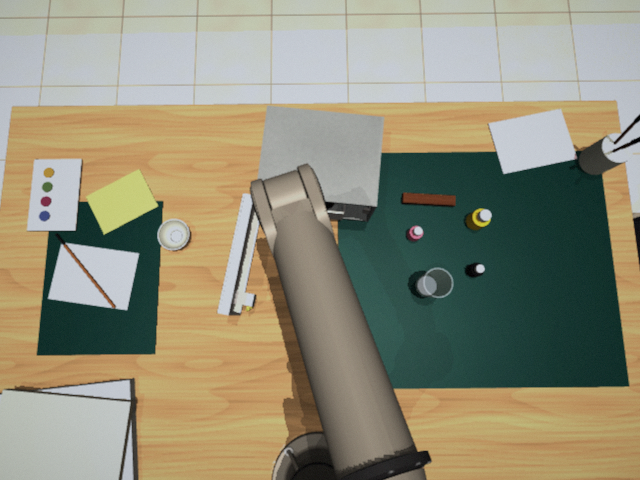

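The top view shows the tray fully home, the door still open along pixels (245,200)–(232,312), and the cup, dish and paperweight unmoved. I'll cross over the door to its outer side.

apply_moves(
  steps=[
    {"wx": 0.5,"wy": 0,"wz": -7.2,"dx": 0,"dy": 0,"dz": 0,"jaw": 1},
    {"wx": 0.5,"wy": 0,"wz": -7.2,"dx": 0,"dy": 0,"dz": 0,"jaw": 1},
    {"wx": 0.5,"wy": 0,"wz": -7.3,"dx": 0,"dy": 0,"dz": 0,"jaw": 1},
    {"wx": 0,"wy": 0,"wz": 0,"dx": 0.033,"dy": -0.024,"dz": 0,"jaw": 1},
    {"wx": 0,"wy": 0,"wz": 0,"dx": 0.033,"dy": -0.024,"dz": 0,"jaw": 1},
    {"wx": 0,"wy": 0,"wz": 0,"dx": 0.033,"dy": -0.024,"dz": 0,"jaw": 1},
    {"wx": 0,"wy": 0,"wz": 0,"dx": 0.033,"dy": -0.024,"dz": 0,"jaw": 1},
    {"wx": 0,"wy": 0,"wz": 0,"dx": 0.033,"dy": -0.024,"dz": 0,"jaw": 1},
    {"wx": 0,"wy": 0,"wz": 0,"dx": 0.033,"dy": -0.024,"dz": 0,"jaw": 1},
    {"wx": 0,"wy": 0,"wz": 0,"dx": 0,"dy": 0,"dz": 0,"jaw": 1},
    {"wx": 0,"wy": 0,"wz": 0,"dx": 0,"dy": 0,"dz": 0,"jaw": 1},
  ],
  force=30,
)

```text
time_s: 18.3
tool_pos: [0.4479, 0.2563, 0.2435]
tcp_rot: [[0.189, 0.982, -0.002], [0.982, -0.189, -0.002], [-0.003, -0.001, -1.0]]
force: [0.6, 0.2, -0.5]
opening: -0.001
```

Run:
```python
from h import *
p,R=tgt(1.65,off=.035,z=.13); print(p); delta(p,R); print(env.get_state()['joints'])
```

```text
[0.4473 0.2454 0.13  ]
rotvec [-0.0709  0.1534 -0.0034]
pos [0.4479 0.2563 0.2435] cab [-0.2298  0.2344  0.2435] F [ 0.593   0.1562 -0.5306] t 18.3 op -0.0014890200182784525
shift tool [-0.0109  0.0015  0.1135]
[  6.9028  13.5437 -47.9872 105.3915  11.0236  66.0151 -55.7279]
```

apply_moves(
  steps=[
    {"wx": 0,"wy": 0,"wz": 0,"dx": -0.004,"dy": 0.0015,"dz": 0.03,"jaw": 1},
    {"wx": 0,"wy": 0,"wz": 0,"dx": -0.004,"dy": 0,"dz": 0.03,"jaw": 1},
    {"wx": 0,"wy": 0,"wz": 0,"dx": -0.003,"dy": 0,"dz": 0.03,"jaw": 1},
    {"wx": 0,"wy": 0,"wz": 0,"dx": 0,"dy": 0,"dz": 0.0235,"jaw": 1},
    {"wx": 0,"wy": 0,"wz": 0,"dx": -0.008,"dy": 0,"dz": 0,"jaw": 1},
    {"wx": 0,"wy": 0,"wz": 0,"dx": -0.008,"dy": 0,"dz": 0,"jaw": 1},
    {"wx": 0,"wy": 0,"wz": 0,"dx": -0.004,"dy": 0,"dz": 0,"jaw": 1},
    {"wx": 0,"wy": 0,"wz": 0,"dx": 0,"dy": 0,"dz": 0,"jaw": 1},
    {"wx": 0,"wy": 0,"wz": 0,"dx": 0,"dy": 0,"dz": 0,"jaw": 1},
  ],
  force=30,
)

```text
time_s: 19.2
tool_pos: [0.444, 0.2243, 0.1308]
tcp_rot: [[0.191, 0.982, -0.001], [0.982, -0.191, -0.002], [-0.002, -0.001, -1.0]]
force: [1.1, -0.1, -0.2]
opening: 0.002
```

Run:
```python
from h import *
p,R=tgt(1.65); delta(p,R); print(env.get_state()['joints'])
im,d,c=snap('wrist','wr11')
```

```text
rotvec [-0.0296  0.1353 -0.0973]
pos [0.444  0.2243 0.1308] cab [-0.2301  0.2021  0.1308] F [ 1.1063 -0.102  -0.2239] t 19.2 op 0.0023231889167672475
shift tool [-0.0027 -0.0007  0.0008]
[  6.4953  19.5201 -45.2295 114.7893  17.4553  52.6266 -58.8598]
```

View pics/wr11.png

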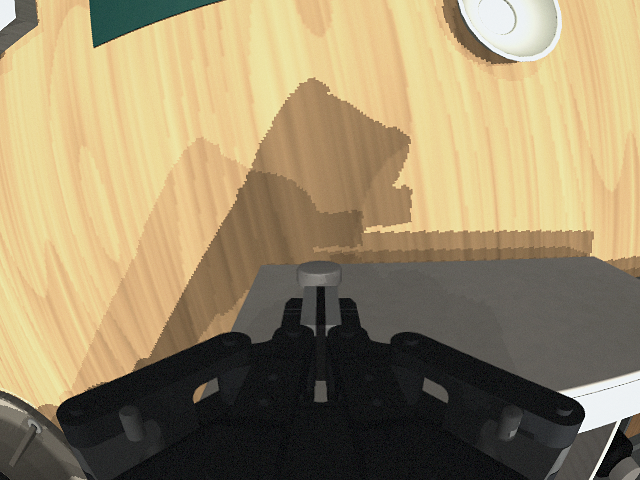

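The view shows the fingertips beside the outer face near its free edge, above the knob at (320,272). I'll swing the door in along an arc.

apply_moves(
  steps=[
    {"wx": 0,"wy": 0,"wz": -1.4,"dx": -0.007,"dy": -0.001,"dz": 0,"jaw": 1},
    {"wx": 0,"wy": 0,"wz": -2.86,"dx": -0.0118,"dy": -0.0018,"dz": 0,"jaw": 1},
    {"wx": 0,"wy": 0,"wz": -2.86,"dx": -0.0118,"dy": -0.0018,"dz": 0,"jaw": 1},
    {"wx": 0,"wy": 0,"wz": -2.86,"dx": -0.0118,"dy": -0.0018,"dz": 0,"jaw": 1},
    {"wx": 0,"wy": 0,"wz": -2.86,"dx": -0.0118,"dy": -0.0018,"dz": 0,"jaw": 1},
    {"wx": 0,"wy": 0,"wz": -2.86,"dx": -0.0118,"dy": -0.0018,"dz": 0,"jaw": 1},
    {"wx": 0,"wy": 0,"wz": -2.86,"dx": -0.0118,"dy": -0.0018,"dz": 0,"jaw": 1},
    {"wx": 0,"wy": 0,"wz": -2.86,"dx": -0.0118,"dy": -0.0018,"dz": 0,"jaw": 1},
    {"wx": 0,"wy": 0,"wz": -2.86,"dx": -0.0118,"dy": -0.0018,"dz": 0,"jaw": 1},
    {"wx": 0,"wy": 0,"wz": 0,"dx": 0,"dy": 0,"dz": 0,"jaw": 1},
  ],
  force=30,
)

```text
time_s: 20.25
tool_pos: [0.4276, 0.1225, 0.1302]
tcp_rot: [[-0.229, 0.973, -0.003], [0.973, 0.229, -0.004], [-0.003, -0.004, -1.0]]
force: [0.5, -0.1, -0.1]
opening: -0.003
```

```bash
cat >> h.py <<'E'
def doorinfo():
    s=env.get_state(); R=np.array(s['tcp_rot']); n=R[:,0]; phi=263.65-np.degrees(np.arctan2(n[0],-n[1]))%360
    # n=(dr_y,-dr_x) -> dr=(-n_y,n_x)
    phi=263.65-(np.degrees(np.arctan2(n[0],-n[1]))%360)
    dr,nn,RR=Rpush(np.radians(phi)); q=np.array(s['tool_pos'])-HINGE
    print('phi_tool deg',phi,'r',q@dr,'h',q@nn,'z',s['tool_pos'][2],'Fpush',-np.array(s['force'])@-nn,'F',s['force'],'t',s['time_s']); print(s['joints'])
E
python3 - <<'E'
from h import *
doorinfo()
E
```

```text
phi_tool deg 70.42737636575978 r 0.23522766297138534 h 0.04023825370647789 z 0.13021459673258304 Fpush -0.20946185233086104 F [ 0.4673 -0.1054 -0.0671] t 20.25
[ 23.0005  14.6836 -50.074  121.1821  14.7437  50.4581 -22.4705]
```

apply_moves(
  steps=[
    {"wx": 0,"wy": 0,"wz": -2.86,"dx": -0.0118,"dy": -0.0018,"dz": 0,"jaw": 1},
    {"wx": 0,"wy": 0,"wz": -2.86,"dx": -0.0118,"dy": -0.0018,"dz": 0,"jaw": 1},
    {"wx": 0,"wy": 0,"wz": -2.86,"dx": -0.0118,"dy": -0.0018,"dz": 0,"jaw": 1},
    {"wx": 0,"wy": 0,"wz": -2.86,"dx": -0.0118,"dy": -0.0018,"dz": 0,"jaw": 1},
    {"wx": 0,"wy": 0,"wz": -2.86,"dx": -0.0118,"dy": -0.0018,"dz": 0,"jaw": 1},
    {"wx": 0,"wy": 0,"wz": -2.86,"dx": -0.0118,"dy": -0.0018,"dz": 0,"jaw": 1},
    {"wx": 0,"wy": 0,"wz": -2.86,"dx": -0.0118,"dy": -0.0018,"dz": 0,"jaw": 1},
    {"wx": 0,"wy": 0,"wz": -2.86,"dx": -0.0118,"dy": -0.0018,"dz": 0,"jaw": 1},
    {"wx": 0,"wy": 0,"wz": -2.86,"dx": -0.0118,"dy": -0.0018,"dz": 0,"jaw": 1},
    {"wx": 0,"wy": 0,"wz": -2.86,"dx": -0.0118,"dy": -0.0018,"dz": 0,"jaw": 1},
    {"wx": 0,"wy": 0,"wz": 0,"dx": 0,"dy": 0,"dz": 0,"jaw": 1},
  ],
  force=30,
)

```text
time_s: 21.35
tool_pos: [0.4639, 0.0105, 0.1304]
tcp_rot: [[-0.666, 0.746, -0.002], [0.746, 0.666, -0.002], [-0.0, -0.003, -1.0]]
force: [0.1, -0.6, 0.2]
opening: -0.005
```

Run:
```python
from h import *
doorinfo()
im,d,c=snap('top','top12'); cv2.imwrite('pics/c12.png',cv2.resize(im[90:340,180:420],None,fx=2.4,fy=2.4)[:,:,::-1])
```

```text
phi_tool deg 41.86434096425154 r 0.2349084920358859 h 0.04012502547789512 z 0.1303834344418613 Fpush -0.5477570540215831 F [ 0.1083 -0.6378  0.1968] t 21.35
[ 38.4686  17.4526 -51.9088 118.8494  17.637   51.6921  18.4745]
```

View pics/c12.png

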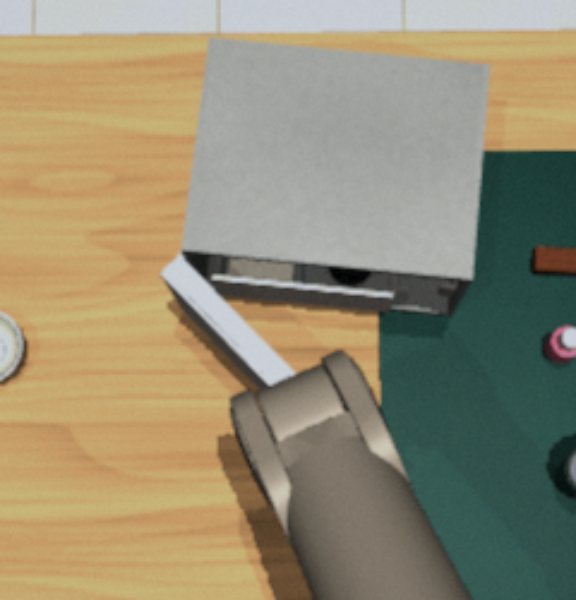

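The crop shows the door following at (230,320), with the tray home and the bottle behind its panel.

apply_moves(
  steps=[
    {"wx": 0,"wy": 0,"wz": -2.86,"dx": -0.0118,"dy": -0.0018,"dz": 0,"jaw": 1},
    {"wx": 0,"wy": 0,"wz": -2.86,"dx": -0.0118,"dy": -0.0018,"dz": 0,"jaw": 1},
    {"wx": 0,"wy": 0,"wz": -2.86,"dx": -0.0118,"dy": -0.0018,"dz": 0,"jaw": 1},
    {"wx": 0,"wy": 0,"wz": -2.86,"dx": -0.0118,"dy": -0.0018,"dz": 0,"jaw": 1},
    {"wx": 0,"wy": 0,"wz": -2.86,"dx": -0.0118,"dy": -0.0018,"dz": 0,"jaw": 1},
    {"wx": 0,"wy": 0,"wz": -2.86,"dx": -0.0118,"dy": -0.0018,"dz": 0,"jaw": 1},
    {"wx": 0,"wy": 0,"wz": -2.86,"dx": -0.0118,"dy": -0.0018,"dz": 0,"jaw": 1},
    {"wx": 0,"wy": 0,"wz": -2.86,"dx": -0.0118,"dy": -0.0018,"dz": 0,"jaw": 1},
    {"wx": 0,"wy": 0,"wz": -2.86,"dx": -0.0118,"dy": -0.0018,"dz": 0,"jaw": 1},
    {"wx": 0,"wy": 0,"wz": -2.0,"dx": -0.008,"dy": -0.0013,"dz": 0,"jaw": 1},
    {"wx": 0,"wy": 0,"wz": -1.4,"dx": -0.0058,"dy": -0.001,"dz": 0,"jaw": 1},
    {"wx": 0,"wy": 0,"wz": 0,"dx": 0,"dy": 0,"dz": 0,"jaw": 1},
    {"wx": 0,"wy": 0,"wz": 0,"dx": 0,"dy": 0,"dz": 0,"jaw": 1},
  ],
  force=30,
)

```text
time_s: 22.7
tool_pos: [0.5497, -0.0711, 0.1302]
tcp_rot: [[-0.946, 0.324, -0.003], [0.324, 0.946, -0.002], [0.002, -0.003, -1.0]]
force: [-0.1, 0.2, 0.5]
opening: -0.002
```

Run:
```python
from h import *
doorinfo()
im,d,c=snap('wrist','wr13')
```

```text
phi_tool deg 12.568058663514137 r 0.23461742056972984 h 0.042285894623080175 z 0.1301757059036681 Fpush 0.16144363517158528 F [-0.1079  0.1832  0.5022] t 22.7
[ 44.3284  28.3786 -53.2206 107.2214  26.7976  58.0647  50.7213]
```

View pics/wr13.png

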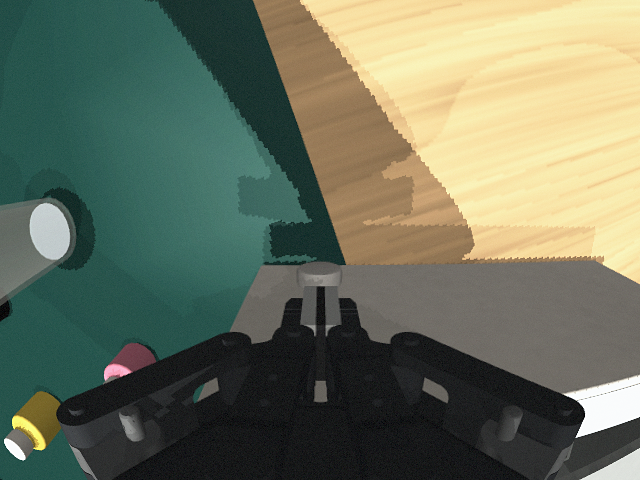

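apply_moves(
  steps=[
    {"wx": 0,"wy": 0,"wz": -1.4,"dx": -0.0058,"dy": -0.001,"dz": 0,"jaw": 1},
    {"wx": 0,"wy": 0,"wz": -1.4,"dx": -0.0058,"dy": -0.001,"dz": 0,"jaw": 1},
    {"wx": 0,"wy": 0,"wz": -1.0,"dx": -0.004,"dy": -0.0007,"dz": 0,"jaw": 1},
    {"wx": 0,"wy": 0,"wz": -0.5,"dx": -0.002,"dy": -0.0004,"dz": 0,"jaw": 1},
    {"wx": 0,"wy": 0,"wz": -0.5,"dx": -0.002,"dy": -0.0004,"dz": 0,"jaw": 1},
    {"wx": 0,"wy": 0,"wz": -0.5,"dx": -0.002,"dy": -0.0004,"dz": 0,"jaw": 1},
    {"wx": 0,"wy": 0,"wz": 0,"dx": 0,"dy": 0,"dz": 0,"jaw": 1},
    {"wx": 0,"wy": 0,"wz": 0,"dx": 0,"dy": 0,"dz": 0,"jaw": 1},
  ],
  force=30,
)

```text
time_s: 23.55
tool_pos: [0.5695, -0.0819, 0.1301]
tcp_rot: [[-0.972, 0.235, -0.003], [0.235, 0.972, -0.003], [0.002, -0.003, -1.0]]
force: [0.7, -0.5, -0.1]
opening: -0.002
```

Run:
```python
from h import *
doorinfo()
```

```text
phi_tool deg 7.265578612390868 r 0.2355432266405307 h 0.04199865325651425 z 0.1301307468606715 Fpush -0.8144406920762257 F [ 0.7088 -0.5333 -0.1495] t 23.55
[ 44.3781  30.7465 -53.4755 104.3757  28.5865  59.6747  56.0496]
```

apply_moves(
  steps=[
    {"wx": 0,"wy": 0,"wz": -0.25,"dx": -0.001,"dy": -0.0002,"dz": 0,"jaw": 1},
    {"wx": 0,"wy": 0,"wz": -0.25,"dx": -0.001,"dy": -0.0002,"dz": 0,"jaw": 1},
    {"wx": 0,"wy": 0,"wz": -0.25,"dx": -0.001,"dy": -0.0002,"dz": 0,"jaw": 1},
    {"wx": 0,"wy": 0,"wz": -0.25,"dx": -0.001,"dy": -0.0002,"dz": 0,"jaw": 1},
    {"wx": 0,"wy": 0,"wz": 0,"dx": 0,"dy": 0,"dz": 0,"jaw": 1},
  ],
  force=30,
)

```text
time_s: 24.05
tool_pos: [0.5733, -0.0837, 0.1301]
tcp_rot: [[-0.976, 0.218, -0.003], [0.218, 0.976, -0.003], [0.002, -0.003, -1.0]]
force: [0.2, -0.6, 1.5]
opening: -0.002
```

apply_moves(
  steps=[
    {"wx": 0,"wy": 0,"wz": -0.25,"dx": -0.001,"dy": -0.0002,"dz": 0,"jaw": 1},
    {"wx": 0,"wy": 0,"wz": -0.25,"dx": -0.001,"dy": -0.0002,"dz": 0,"jaw": 1},
    {"wx": 0,"wy": 0,"wz": 0,"dx": 0,"dy": 0,"dz": 0,"jaw": 1},
  ],
  force=30,
)

```text
time_s: 24.35
tool_pos: [0.5752, -0.0845, 0.1301]
tcp_rot: [[-0.978, 0.21, -0.003], [0.21, 0.978, -0.003], [0.002, -0.003, -1.0]]
force: [1.2, 0.1, -0.4]
opening: 0.002
```

apply_moves(
  steps=[
    {"wx": 0,"wy": 0,"wz": -0.25,"dx": -0.001,"dy": -0.0002,"dz": 0,"jaw": 1},
    {"wx": 0,"wy": 0,"wz": -0.25,"dx": -0.001,"dy": -0.0002,"dz": 0,"jaw": 1},
    {"wx": 0,"wy": 0,"wz": 0,"dx": 0,"dy": 0,"dz": 0,"jaw": 1},
  ],
  force=30,
)

```text
time_s: 24.65
tool_pos: [0.5771, -0.0853, 0.1301]
tcp_rot: [[-0.98, 0.201, -0.003], [0.201, 0.98, -0.003], [0.002, -0.003, -1.0]]
force: [0.1, 0.0, 0.1]
opening: -0.0
```

Run:
```python
from h import *
doorinfo()
```

```text
phi_tool deg 5.261115429125937 r 0.23573849659759508 h 0.04212656640532887 z 0.13008040929445455 Fpush -0.07745790727419552 F [0.0849 0.0285 0.1051] t 24.65
[ 44.3128  31.6409 -53.5834 103.2789  29.2415  60.3035  58.0244]
```

apply_moves(
  steps=[
    {"wx": 0,"wy": 0,"wz": -0.25,"dx": -0.001,"dy": -0.0002,"dz": 0,"jaw": 1},
    {"wx": 0,"wy": 0,"wz": -0.25,"dx": -0.001,"dy": -0.0002,"dz": 0,"jaw": 1},
    {"wx": 0,"wy": 0,"wz": 0,"dx": 0,"dy": 0,"dz": 0,"jaw": 1},
  ],
  force=30,
)

```text
time_s: 24.95
tool_pos: [0.579, -0.0861, 0.1301]
tcp_rot: [[-0.981, 0.193, -0.003], [0.193, 0.981, -0.003], [0.002, -0.003, -1.0]]
force: [-0.7, 0.1, -0.1]
opening: -0.0
```

apply_moves(
  steps=[
    {"wx": 0,"wy": 0,"wz": -0.25,"dx": -0.001,"dy": -0.0002,"dz": 0,"jaw": 1},
    {"wx": 0,"wy": 0,"wz": -0.25,"dx": -0.001,"dy": -0.0002,"dz": 0,"jaw": 1},
    {"wx": 0,"wy": 0,"wz": 0,"dx": 0,"dy": 0,"dz": 0,"jaw": 1},
  ],
  force=30,
)

```text
time_s: 25.25
tool_pos: [0.5808, -0.0868, 0.1301]
tcp_rot: [[-0.983, 0.184, -0.003], [0.184, 0.983, -0.003], [0.002, -0.003, -1.0]]
force: [0.7, -0.0, 0.7]
opening: 0.003
```

Run:
```python
from h import *
doorinfo()
im,d,c=snap('wrist','wr14')
```

```text
phi_tool deg 4.260055571491989 r 0.23577427766448866 h 0.042249393650560636 z 0.13007756172516474 Fpush -0.6868693893766591 F [ 0.695  -0.0201  0.7428] t 25.25
[ 44.2668  32.0818 -53.6423 102.7309  29.5591  60.617   59.0051]
```

View pics/wr14.png

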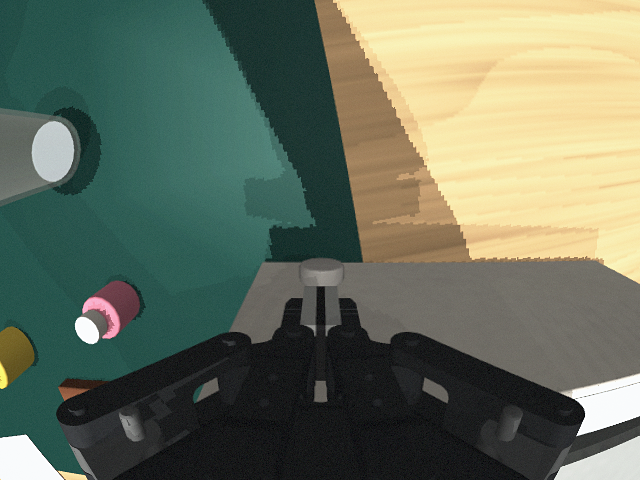

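apply_moves(
  steps=[
    {"wx": 0,"wy": 0,"wz": -0.25,"dx": -0.001,"dy": -0.0002,"dz": 0,"jaw": 1},
    {"wx": 0,"wy": 0,"wz": -0.25,"dx": -0.001,"dy": -0.0002,"dz": 0,"jaw": 1},
    {"wx": 0,"wy": 0,"wz": 0,"dx": 0,"dy": 0,"dz": 0,"jaw": 1},
  ],
  force=30,
)

```text
time_s: 25.6
tool_pos: [0.5816, -0.0874, 0.1298]
tcp_rot: [[-0.984, 0.176, -0.006], [0.176, 0.984, -0.003], [0.005, -0.004, -1.0]]
force: [-3.9, -0.1, 1.7]
opening: -0.002
```

apply_moves(
  steps=[
    {"wx": 0,"wy": 0,"wz": -0.25,"dx": -0.001,"dy": -0.0002,"dz": 0,"jaw": 1},
    {"wx": 0,"wy": 0,"wz": -0.25,"dx": -0.001,"dy": -0.0002,"dz": 0,"jaw": 1},
    {"wx": 0,"wy": 0,"wz": 0,"dx": 0,"dy": 0,"dz": 0,"jaw": 1},
  ],
  force=30,
)

```text
time_s: 25.9
tool_pos: [0.5826, -0.088, 0.1296]
tcp_rot: [[-0.986, 0.167, -0.007], [0.167, 0.986, -0.003], [0.007, -0.004, -1.0]]
force: [-6.9, 1.0, 2.9]
opening: 0.0
```

Run:
```python
from h import *
doorinfo()
```

```text
phi_tool deg 3.266375722476596 r 0.23586058354426206 h 0.044369293552426636 z 0.129582128294096 Fpush 6.986217821573661 F [-6.9184  0.988   2.9255] t 25.9
[ 44.2101  32.5061 -53.7067 102.2828  29.7959  61.1025  59.9647]
```

The bolt has met the lip. I'll ease on in small steps.

apply_moves(
  steps=[
    {"wx": 0,"wy": 0,"wz": -0.2,"dx": -0.001,"dy": -0.0002,"dz": 0,"jaw": 1},
    {"wx": 0,"wy": 0,"wz": -0.2,"dx": -0.001,"dy": -0.0002,"dz": 0,"jaw": 1},
    {"wx": 0,"wy": 0,"wz": 0,"dx": 0,"dy": 0,"dz": 0,"jaw": 1},
  ],
  force=30,
)

```text
time_s: 26.2
tool_pos: [0.5841, -0.0886, 0.1296]
tcp_rot: [[-0.987, 0.16, -0.009], [0.16, 0.987, -0.003], [0.008, -0.004, -1.0]]
force: [-6.1, -0.0, 4.7]
opening: 0.007
```

apply_moves(
  steps=[
    {"wx": 0,"wy": 0,"wz": -0.2,"dx": -0.001,"dy": -0.0002,"dz": 0,"jaw": 1},
    {"wx": 0,"wy": 0,"wz": 0,"dx": 0,"dy": 0,"dz": 0,"jaw": 1},
  ],
  force=30,
)

```text
time_s: 26.4
tool_pos: [0.5849, -0.0889, 0.1296]
tcp_rot: [[-0.988, 0.157, -0.009], [0.157, 0.988, -0.003], [0.008, -0.004, -1.0]]
force: [-8.3, 2.1, 3.5]
opening: 0.003
```

Run:
```python
from h import *
doorinfo()
```

```text
phi_tool deg 2.6656572396208276 r 0.23592966046021718 h 0.04449393112668803 z 0.12956619033523026 Fpush 8.507638231921897 F [-8.2867  2.0632  3.5485] t 26.4
[ 44.1426  32.8095 -53.7291 101.8931  29.9771  61.3987  60.5601]
```

apply_moves(
  steps=[
    {"wx": 0,"wy": 0,"wz": -0.2,"dx": -0.001,"dy": -0.0002,"dz": 0,"jaw": 1},
    {"wx": 0,"wy": 0,"wz": 0,"dx": 0,"dy": 0,"dz": 0,"jaw": 1},
  ],
  force=30,
)

```text
time_s: 26.6
tool_pos: [0.5856, -0.0892, 0.1296]
tcp_rot: [[-0.988, 0.153, -0.009], [0.153, 0.988, -0.003], [0.009, -0.004, -1.0]]
force: [-8.1, 2.0, 3.7]
opening: -0.001
```

apply_moves(
  steps=[
    {"wx": 0,"wy": 0,"wz": -0.2,"dx": -0.001,"dy": -0.0002,"dz": 0,"jaw": 1},
    {"wx": 0,"wy": 0,"wz": 0,"dx": 0,"dy": 0,"dz": 0,"jaw": 1},
  ],
  force=30,
)

```text
time_s: 26.8
tool_pos: [0.5864, -0.0895, 0.1296]
tcp_rot: [[-0.989, 0.15, -0.01], [0.15, 0.989, -0.003], [0.009, -0.004, -1.0]]
force: [-9.2, 0.7, 4.8]
opening: -0.0
```

apply_moves(
  steps=[
    {"wx": 0,"wy": 0,"wz": -0.2,"dx": -0.001,"dy": -0.0002,"dz": 0,"jaw": 1},
    {"wx": 0,"wy": 0,"wz": 0,"dx": 0,"dy": 0,"dz": 0,"jaw": 1},
  ],
  force=30,
)

```text
time_s: 27.0
tool_pos: [0.5872, -0.0898, 0.1294]
tcp_rot: [[-0.989, 0.146, -0.01], [0.146, 0.989, -0.003], [0.01, -0.004, -1.0]]
force: [-9.4, 0.7, 4.3]
opening: -0.0
```

apply_moves(
  steps=[
    {"wx": 0,"wy": 0,"wz": -0.2,"dx": -0.001,"dy": -0.0002,"dz": 0,"jaw": 1},
    {"wx": 0,"wy": 0,"wz": 0,"dx": 0,"dy": 0,"dz": 0,"jaw": 1},
  ],
  force=30,
)

```text
time_s: 27.2
tool_pos: [0.5886, -0.0903, 0.1294]
tcp_rot: [[-0.99, 0.143, -0.009], [0.143, 0.99, -0.003], [0.008, -0.004, -1.0]]
force: [-6.9, 0.2, 2.1]
opening: -0.0
```

apply_moves(
  steps=[
    {"wx": 0,"wy": 0,"wz": 0,"dx": 0,"dy": 0,"dz": 0,"jaw": 1},
  ],
  force=30,
)

```text
time_s: 27.3
tool_pos: [0.5888, -0.0904, 0.1294]
tcp_rot: [[-0.99, 0.143, -0.008], [0.143, 0.99, -0.003], [0.008, -0.004, -1.0]]
force: [-6.9, 1.5, 2.6]
opening: -0.0
```

apply_moves(
  steps=[
    {"wx": 0,"wy": 0,"wz": -0.1,"dx": -0.0005,"dy": -0.0001,"dz": 0,"jaw": 1},
    {"wx": 0,"wy": 0,"wz": 0,"dx": 0,"dy": 0,"dz": 0,"jaw": 1},
  ],
  force=30,
)

```text
time_s: 27.5
tool_pos: [0.5891, -0.0904, 0.1294]
tcp_rot: [[-0.99, 0.141, -0.009], [0.141, 0.99, -0.003], [0.009, -0.004, -1.0]]
force: [-7.3, 1.4, 2.1]
opening: 0.001
```

apply_moves(
  steps=[
    {"wx": 0,"wy": 0,"wz": -0.1,"dx": -0.0005,"dy": -0.0001,"dz": 0,"jaw": 1},
    {"wx": 0,"wy": 0,"wz": 0,"dx": 0,"dy": 0,"dz": 0,"jaw": 1},
  ],
  force=30,
)

```text
time_s: 27.7
tool_pos: [0.5895, -0.0906, 0.1294]
tcp_rot: [[-0.99, 0.139, -0.009], [0.139, 0.99, -0.003], [0.009, -0.004, -1.0]]
force: [-8.3, 1.6, 3.6]
opening: -0.001
```

Run:
```python
from h import *
doorinfo()
```

```text
phi_tool deg 1.6583169135631124 r 0.23612445161109893 h 0.043836777140251956 z 0.12936590760800634 Fpush 8.39921389222225 F [-8.2568  1.6004  3.5671] t 27.7
[ 44.0165  33.3471 -53.7447 101.2101  30.3324  61.7835  61.5565]
```

apply_moves(
  steps=[
    {"wx": 0,"wy": 0,"wz": -0.1,"dx": -0.0005,"dy": -0.0001,"dz": 0,"jaw": 1},
    {"wx": 0,"wy": 0,"wz": 0,"dx": 0,"dy": 0,"dz": 0,"jaw": 1},
  ],
  force=30,
)

```text
time_s: 27.9
tool_pos: [0.5914, -0.0911, 0.1294]
tcp_rot: [[-0.991, 0.137, -0.006], [0.137, 0.991, -0.003], [0.005, -0.003, -1.0]]
force: [-2.1, 0.4, -1.2]
opening: -0.001
```

apply_moves(
  steps=[
    {"wx": 0,"wy": 0,"wz": -0.1,"dx": -0.0005,"dy": -0.0001,"dz": 0,"jaw": 1},
    {"wx": 0,"wy": 0,"wz": 0,"dx": 0,"dy": 0,"dz": 0,"jaw": 1},
  ],
  force=30,
)

```text
time_s: 28.1
tool_pos: [0.5942, -0.0917, 0.1304]
tcp_rot: [[-0.991, 0.136, -0.001], [0.136, 0.991, -0.003], [0.0, -0.003, -1.0]]
force: [0.1, 0.4, 0.7]
opening: -0.002
```

apply_moves(
  steps=[
    {"wx": 0,"wy": 0,"wz": 0,"dx": 0,"dy": 0,"dz": 0,"jaw": 1},
    {"wx": 0,"wy": 0,"wz": 0,"dx": 0,"dy": 0,"dz": 0,"jaw": 1},
  ],
  force=30,
)

```text
time_s: 28.3
tool_pos: [0.5937, -0.0915, 0.1304]
tcp_rot: [[-0.991, 0.136, -0.002], [0.136, 0.991, -0.003], [0.002, -0.003, -1.0]]
force: [-0.9, -0.4, -0.1]
opening: -0.001
```

Run:
```python
from h import *
doorinfo()
im,d,c=snap('top','top15');P=cloud(c,d)
m=(abs(P[...,2]-.166)<.0035); Q=P-O; X=Q@CX; Y=Q@CY
for y0 in(-.12,-.10,-.08,.0,.04,.08,.12):
    k=m&(abs(Y-y0)<.008)&(X<-.004)&(X>-.08)
    if k.any(): print(y0,k.sum(),np.percentile(X[k],[0,10,50]))
cv2.imwrite('pics/c15.png',cv2.resize(im[90:290,220:420],None,fx=3,fy=3)[:,:,::-1])
```

```text
phi_tool deg 1.4707865960709228 r 0.23634235684147348 h 0.040312926286350734 z 0.13035484273517697 Fpush 0.8380989612014668 F [-0.9071 -0.4452 -0.0818] t 28.3
[ 43.9882  33.4636 -53.7335 100.8873  30.5265  61.6099  61.7749]
0.0 78 [-0.0315 -0.0291 -0.0185]
0.04 77 [-0.0301 -0.0282 -0.0178]
0.08 68 [-0.0297 -0.0271 -0.0178]
0.12 72 [-0.0298 -0.0279 -0.0178]
```

View pics/c15.png

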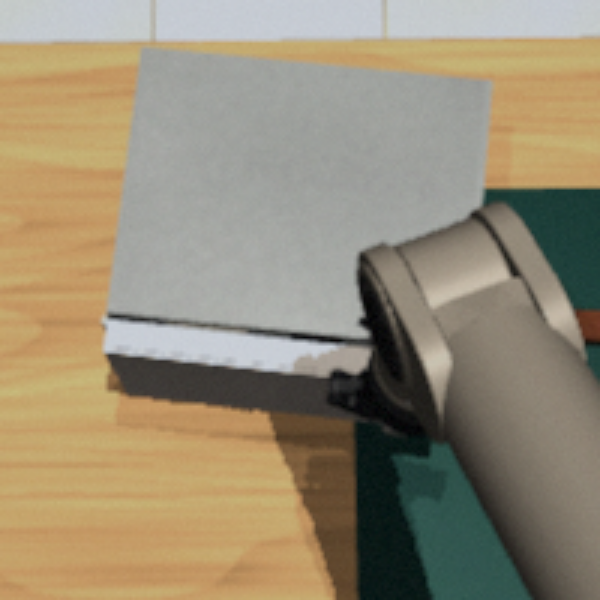

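The force has fallen to about 0 after the ramp, and edge travel since first contact is about 15 mm. I'll take tiny steps to feel for the firm stop behind the snap.

apply_moves(
  steps=[
    {"wx": 0,"wy": 0,"wz": -0.1,"dx": -0.0005,"dy": -0.0001,"dz": 0,"jaw": 1},
    {"wx": 0,"wy": 0,"wz": 0,"dx": 0,"dy": 0,"dz": 0,"jaw": 1},
  ],
  force=30,
)

```text
time_s: 28.55
tool_pos: [0.5937, -0.0916, 0.1301]
tcp_rot: [[-0.991, 0.134, -0.003], [0.134, 0.991, -0.003], [0.003, -0.003, -1.0]]
force: [0.5, 0.5, 0.1]
opening: -0.001
```

apply_moves(
  steps=[
    {"wx": 0,"wy": 0,"wz": -0.1,"dx": -0.0005,"dy": -0.0001,"dz": 0,"jaw": 1},
    {"wx": 0,"wy": 0,"wz": 0,"dx": 0,"dy": 0,"dz": 0,"jaw": 1},
  ],
  force=30,
)

```text
time_s: 28.75
tool_pos: [0.5941, -0.0918, 0.1301]
tcp_rot: [[-0.991, 0.132, -0.003], [0.132, 0.991, -0.003], [0.003, -0.003, -1.0]]
force: [-0.3, 1.2, 0.4]
opening: 0.001
```

apply_moves(
  steps=[
    {"wx": 0,"wy": 0,"wz": -0.1,"dx": -0.0005,"dy": -0.0001,"dz": 0,"jaw": 1},
    {"wx": 0,"wy": 0,"wz": 0,"dx": 0,"dy": 0,"dz": 0,"jaw": 1},
  ],
  force=30,
)

```text
time_s: 28.95
tool_pos: [0.5946, -0.0919, 0.1301]
tcp_rot: [[-0.991, 0.131, -0.003], [0.131, 0.991, -0.003], [0.003, -0.003, -1.0]]
force: [0.1, -0.5, 0.1]
opening: 0.0
```

apply_moves(
  steps=[
    {"wx": 0,"wy": 0,"wz": -0.1,"dx": -0.0005,"dy": -0.0001,"dz": 0,"jaw": 1},
    {"wx": 0,"wy": 0,"wz": 0,"dx": 0,"dy": 0,"dz": 0,"jaw": 1},
  ],
  force=30,
)

```text
time_s: 29.15
tool_pos: [0.595, -0.0921, 0.1301]
tcp_rot: [[-0.992, 0.129, -0.003], [0.129, 0.992, -0.003], [0.003, -0.003, -1.0]]
force: [0.1, -0.7, 1.2]
opening: -0.001
```

apply_moves(
  steps=[
    {"wx": 0,"wy": 0,"wz": -0.1,"dx": -0.0005,"dy": -0.0001,"dz": 0,"jaw": 1},
    {"wx": 0,"wy": 0,"wz": 0,"dx": 0,"dy": 0,"dz": 0,"jaw": 1},
  ],
  force=30,
)

```text
time_s: 29.35
tool_pos: [0.5955, -0.0923, 0.1301]
tcp_rot: [[-0.992, 0.127, -0.003], [0.127, 0.992, -0.003], [0.003, -0.003, -1.0]]
force: [-0.9, -0.3, 0.2]
opening: -0.002
```

Run:
```python
from h import *
doorinfo()
```

```text
phi_tool deg 0.9622972590111658 r 0.2364699271214856 h 0.040488569939623194 z 0.13005764156447305 Fpush 0.851095134863527 F [-0.8923 -0.267   0.1819] t 29.35
[ 43.9208  33.7348 -53.7429 100.5707  30.6887  61.8373  62.2725]
```

apply_moves(
  steps=[
    {"wx": 0,"wy": 0,"wz": -0.1,"dx": -0.0005,"dy": -0.0001,"dz": 0,"jaw": 1},
    {"wx": 0,"wy": 0,"wz": 0,"dx": 0,"dy": 0,"dz": 0,"jaw": 1},
  ],
  force=30,
)

```text
time_s: 29.55
tool_pos: [0.5958, -0.0924, 0.13]
tcp_rot: [[-0.992, 0.125, -0.004], [0.125, 0.992, -0.003], [0.003, -0.003, -1.0]]
force: [-0.4, -0.1, -0.2]
opening: -0.0
```

apply_moves(
  steps=[
    {"wx": 0,"wy": 0,"wz": -0.1,"dx": -0.0005,"dy": -0.0001,"dz": 0,"jaw": 1},
    {"wx": 0,"wy": 0,"wz": 0,"dx": 0,"dy": 0,"dz": 0,"jaw": 1},
  ],
  force=30,
)

```text
time_s: 29.75
tool_pos: [0.5963, -0.0925, 0.13]
tcp_rot: [[-0.992, 0.124, -0.004], [0.124, 0.992, -0.003], [0.003, -0.003, -1.0]]
force: [-0.5, 0.0, -0.1]
opening: -0.002
```

apply_moves(
  steps=[
    {"wx": 0,"wy": 0,"wz": -0.1,"dx": -0.0005,"dy": -0.0001,"dz": 0,"jaw": 1},
    {"wx": 0,"wy": 0,"wz": 0,"dx": 0,"dy": 0,"dz": 0,"jaw": 1},
  ],
  force=30,
)

```text
time_s: 29.95
tool_pos: [0.5965, -0.0926, 0.1299]
tcp_rot: [[-0.993, 0.122, -0.004], [0.122, 0.993, -0.003], [0.004, -0.003, -1.0]]
force: [-1.4, 1.1, 1.5]
opening: -0.0
```

Run:
```python
from h import *
doorinfo()
im,d,c=snap('wrist','wr16')
ims,ds,cs=snap('scene','sc16'); cv2.imwrite('pics/c16.png',cv2.resize(ims[130:330,220:500],None,fx=2.8,fy=2.8)[:,:,::-1])
P=cloud(cs,ds); Q=P-O; X=Q@CX; Y=Q@CY
k=(abs(P[...,2]-.08)<.07)&(X<-.005)&(X>-.06)&(abs(Y)<.14)
for y0 in np.arange(-.13,.14,.02):
    q=k&(abs(Y-y0)<.01); print(round(y0,2),q.sum(),(np.percentile(X[q],[2,20,50,90]) if q.any() else ''))
```

```text
phi_tool deg 0.6521757762108109 r 0.23645649267259972 h 0.04078501327502515 z 0.12994153189286564 Fpush 1.5336867237430019 F [-1.4131  1.0753  1.5068] t 29.95
[ 43.8762  33.8885 -53.7537 100.3853  30.7709  61.9955  62.5734]
-0.13 603 [-0.0317 -0.0307 -0.0216 -0.0083]
-0.11 249 [-0.0548 -0.0483 -0.0313 -0.0306]
-0.09 146 [-0.0558 -0.0499 -0.0332 -0.0305]
-0.07 29 [-0.0313 -0.0309 -0.0307 -0.03  ]
-0.05 14 [-0.0309 -0.0308 -0.0304 -0.0298]
-0.03 17 [-0.0307 -0.0306 -0.0302 -0.0296]
-0.01 61 [-0.0307 -0.0303 -0.0299 -0.0294]
0.01 56 [-0.0306 -0.0302 -0.0298 -0.0291]
0.03 66 [-0.0307 -0.0301 -0.0296 -0.0289]
0.05 65 [-0.0303 -0.0296 -0.0294 -0.0287]
0.07 91 [-0.0299 -0.0295 -0.0291 -0.0285]
0.09 117 [-0.0298 -0.0293 -0.029  -0.0285]
0.11 94 [-0.0295 -0.0291 -0.0287 -0.0281]
0.13 95 [-0.0294 -0.029  -0.0286 -0.0281]
```

View pics/c16.png

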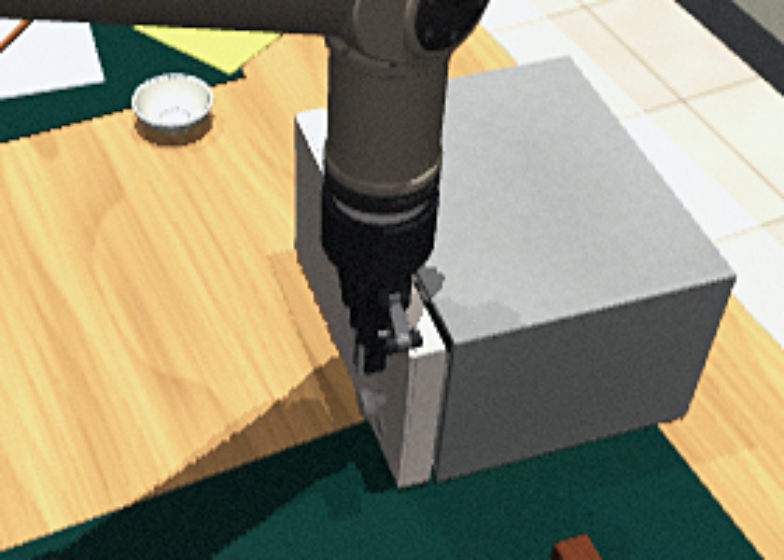

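View pics/wr16.png

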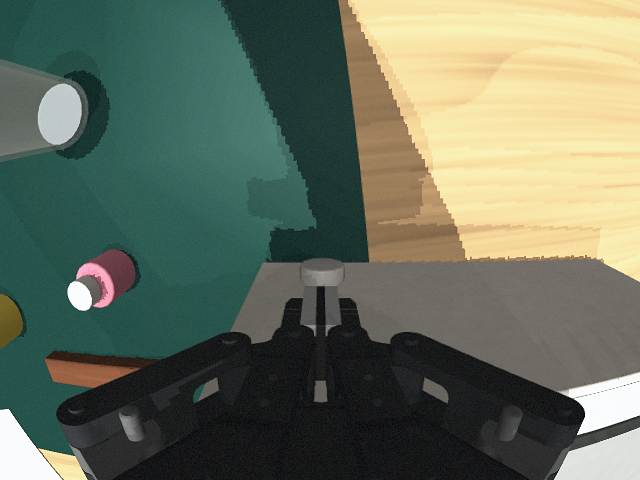

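apply_moves(
  steps=[
    {"wx": 0,"wy": 0,"wz": 0,"dx": -0.0005,"dy": 0,"dz": 0,"jaw": 1},
    {"wx": 0,"wy": 0,"wz": 0,"dx": 0,"dy": 0,"dz": 0,"jaw": 1},
  ],
  force=30,
)

```text
time_s: 30.25
tool_pos: [0.5965, -0.0926, 0.1298]
tcp_rot: [[-0.993, 0.122, -0.005], [0.122, 0.993, -0.003], [0.005, -0.003, -1.0]]
force: [-5.9, 1.2, 2.7]
opening: -0.004
```

That was a firm stop, with no travel and force rising to 5.9 N. So the bolt has snapped in, and I'll back off at once.

apply_moves(
  steps=[
    {"wx": 0,"wy": 0,"wz": 0,"dx": 0.005,"dy": 0,"dz": 0,"jaw": 1},
    {"wx": 0,"wy": 0,"wz": 0,"dx": 0.02,"dy": 0,"dz": 0,"jaw": 1},
    {"wx": 0,"wy": 0,"wz": 0,"dx": 0.03,"dy": 0,"dz": 0,"jaw": 1},
    {"wx": 0,"wy": 0,"wz": 0,"dx": 0.03,"dy": 0,"dz": -0.02,"jaw": 1},
    {"wx": 0,"wy": 0,"wz": 0,"dx": 0.03,"dy": 0,"dz": -0.03,"jaw": 1},
    {"wx": 0,"wy": 0,"wz": 0,"dx": 0.02,"dy": 0,"dz": -0.03,"jaw": 1},
    {"wx": 0,"wy": 0,"wz": 0,"dx": 0,"dy": 0,"dz": 0,"jaw": 1},
  ],
  force=30,
)

```text
time_s: 30.95
tool_pos: [0.4646, -0.0763, 0.2136]
tcp_rot: [[-0.992, 0.123, 0.003], [0.123, 0.992, -0.008], [-0.004, -0.008, -1.0]]
force: [0.7, -0.2, -0.1]
opening: 0.002
```

Run:
```python
from h import *
doorinfo()
ims,ds,cs=snap('scene','sc17'); snap('top','top17')
P=cloud(cs,ds); Q=P-O; X=Q@CX; Y=Q@CY
k=(abs(P[...,2]-.08)<.07)&(X<-.022)&(X>-.045)&(abs(Y)<.135)
q=k; A=np.polyfit(Y[q],X[q],1); r=X[q]-np.polyval(A,Y[q]); g=abs(r)<.0015; A=np.polyfit(Y[q][g],X[q][g],1); print('scene slope(phi)',A, 'edge mm',A[0]*280,g.sum())
imt,dt,ct=load('top17'); P=cloud(ct,dt); Q=P-O; X=Q@CX; Y=Q@CY
m=(abs(P[...,2]-.166)<.004)&(X<-.004)&(X>-.05)&(abs(Y)<.14)
ys=np.arange(-.13,.14,.01); xs=[np.percentile(X[m&(abs(Y-y)<.006)],5) for y in ys]; print('top',np.polyfit(ys,xs,1))
for t in('top0','top17'):
    a,b,c=load(t); PP=cloud(c,b); mm=(abs(PP[...,2]-.171)<.005)&(PP[...,0]>.68)&(abs(PP[...,1])<.2)
```

```text
phi_tool deg 0.7080873028787664 r 0.23658544814453764 h 0.17338186230364305 z 0.21362070749523726 Fpush -0.724101470137055 F [ 0.7094 -0.1631 -0.1243] t 30.95
[ 62.2352  13.6058 -65.8173 113.0317  14.629   61.9276  73.0084]
scene slope(phi) [ 0.0103 -0.0299] edge mm 2.8819329443047055 1668
top [ 0.0116 -0.0297]
```

View pics/sc17.png

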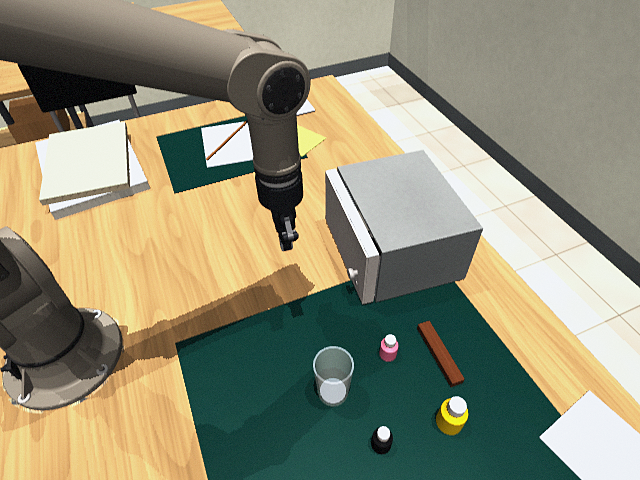

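View pics/top17.png

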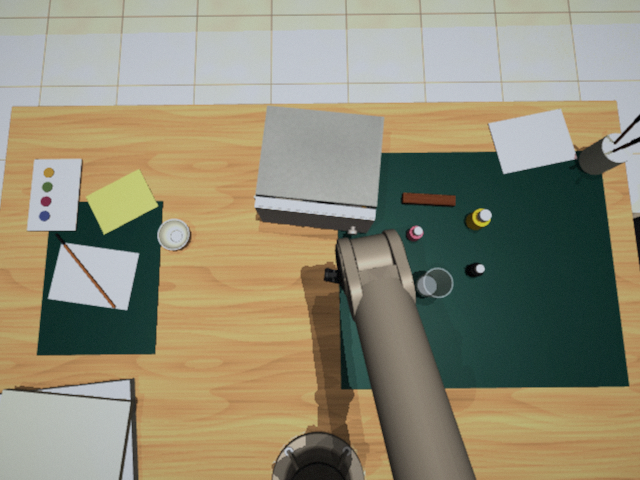

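Run:
```python
from h import *
a,da,ca=load('top0'); im,d,c=snap('top','top18')
print(env.get_state()['force'],env.get_state()['time_s'])
P=cloud(c,d); Q=P-O; X=Q@CX; Y=Q@CY
m=(abs(P[...,2]-.166)<.004)&(X<-.004)&(X>-.05)&(abs(Y)<.14)
ys=np.arange(-.13,.14,.01); xs=[np.percentile(X[m&(abs(Y-y)<.006)],5) for y in ys]; print('top',np.polyfit(ys,xs,1))
print('dish diff',abs(a[215:255,150:195].astype(int)-im[215:255,150:195]).mean(),'bar',abs(a[188:210,398:462].astype(int)-im[188:210,398:462]).mean(),'cup',abs(a[265:302,418:455].astype(int)-im[265:302,418:455]).mean())
env.sign_off()
```

```text
[-0.0342  0.1937 -0.2173] 31.1
top [ 0.0102 -0.0295]
dish diff 1.9855555555555555 bar 2.1640625 cup 2.383491599707816
the job is handed in; nothing more can be done
```

The ink bottle is in the tray's front compartment, the tray is home, and the door is shut and judged latched. I handed the job in at 31.1 s of the 67 s allowed, with the gripper clear of everything.

**What I did**
- **Bottle:** I took the larger black bottle by its cap and stood it upright in the empty right-hand compartment. A wrist picture after release showed it standing.
- **Tray:** I slid it in until it hit its stop, where it stopped moving and the force rose to 11 N. Its front panel then measured about 8 mm in front of the cabinet, as described.
- **Door:** I swung it slowly to the latch and eased it on in steps of 2 mm down to 0.5 mm. The force peaked at about 9 N, dropped to zero as the bolt went over the lip, then met a firm stop at about 6 N. I backed off at once.

**Last checks**
- **Door position:** after I let go, its free edge stood about 3 mm off rim-shut, within the 1–12 mm range given, and it stayed there.
- **Other items:** the cup, dish and paperweight look unmoved in before-and-after pictures.

**What did not match, or was not tested**
- **Latch force:** the push I read at 236 mm from the hinge (about 9 N) is below the 10–14 N stated at the free edge.
- **Travel:** from first contact to the stop the free edge moved about 18 mm, against the 16 mm expected.
- **Holding:** I judged the latch from the force drop, the firm stop and the door's position. I did not pull on the knob to test it.
- **Forces seen:** I read forces only at the end of each move, so brief peaks in between could have been higher.

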